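# Slip-test the stand feet and sort them

### The job

Find out which of the three rubber-soled stand feet still grip: set each one down gently, sole down, on the open upper part of the tilted test ramp, let go and watch it for a second. Let the ones that slide run down by themselves into the barred reject chute; stand any that stays put upright in the shallow aluminium tray. Leave everything else on the bench where it is.

Things in the scene. Friction and masses are not known exactly. Their poses are not given: they have to be found in the camera images.
- ramp: Slip-test ramp, fixed to the bench. Origin on the bench below the middle of its test area; body frame level: z up, y horizontally downhill, x across. The steel surface falls 20 degrees towards +y and is 90 mm above the bench over the origin. A good sole stays put on it; a slippery one starts to slide as soon as it is let go and is in the chute within about a second.
- ramp_test (a point): Middle of the open test area, on the sloping surface (axes level, as ramp). The area reaches 65 mm uphill (to a lip) and 65 mm downhill along the slope, and is 84 mm wide between side rails 12 mm proud of it.
- chute (a point): Middle of the reject chute, on the same sloping surface, 140 mm downhill of ramp_test along the slope (axes level). The chute begins 65 mm and ends (stop) 215 mm downhill of ramp_test; side walls 62 mm high, roof of steel bars whose tops are 68 mm off the surface. Feet get in only by sliding under the bars; two fit one behind the other.
- tray: Open shallow aluminium tray for good feet, fixed to the bench, 150 x 130 mm outside (x, y), 20 mm high, walls and floor 5 mm thick; origin at the centre of its underside, z up.
- foot1_center (a point): Stand foot 1, one of three alike (0.25 to 0.5 kg); this point is its centre, half-way up its 48 mm. Rubber sole 56 x 46 x 10 mm (x, y, z), steel plate 8 mm on it, then an upright steel tab 44 mm long (x), 14 mm thick (y), 18 to 48 mm above the underside: the grip. z up out of the tab. Starts upright on the bench. Its sole may grip or be slippery; that cannot be seen.
- foot2_center (a point): Stand foot 2, one of three alike (0.25 to 0.5 kg); this point is its centre, half-way up its 48 mm. Rubber sole 56 x 46 x 10 mm (x, y, z), steel plate 8 mm on it, then an upright steel tab 44 mm long (x), 14 mm thick (y), 18 to 48 mm above the underside: the grip. z up out of the tab. Starts upright on the bench. Its sole may grip or be slippery; that cannot be seen.
- foot3_center (a point): Stand foot 3, one of three alike (0.25 to 0.5 kg); this point is its centre, half-way up its 48 mm. Rubber sole 56 x 46 x 10 mm (x, y, z), steel plate 8 mm on it, then an upright steel tab 44 mm long (x), 14 mm thick (y), 18 to 48 mm above the underside: the grip. z up out of the tab. Starts upright on the bench. Its sole may grip or be slippery; that cannot be seen.
- spraycan: Spray can, 60 mm across and 190 mm tall; a bystander, to be left where it is; origin at its underside (tools: on the handle axis).
- nut: Round steel bush, 40 mm across, 24 mm tall; a bystander, to be left where it is; origin at its underside (tools: on the handle axis).
- tape: Roll of paper tape lying flat, 84 mm across, 24 mm tall; a bystander, to be left where it is; origin at its underside (tools: on the handle axis).
- spanner: Open spanner lying on the bench; a bystander, to be left where it is; origin at its underside (tools: on the handle axis).
- hammer: Hammer lying on the bench near the far bins; a bystander, to be left where it is; origin at its underside (tools: on the handle axis).
- offcut: Short offcut of steel angle, 70 x 32 x 30 mm; a bystander, to be left where it is; origin at its underside (tools: on the handle axis).
- jar: Closed glass jar, 64 mm across, 75 mm tall; a bystander, to be left where it is; origin at its underside (tools: on the handle axis).
There are look-alikes about, which are no part of the job. What is shaped like the part that bears foot3_center but pink or yellow is not meant.

How it is judged:
On the way:
1. the foot with the good sole stands on the ramp's test area, let go and still, for 0.7 s (contact force between foot3 and ramp above 0.8 N and contact force between foot3 and the arm below 0.05 N and contact force between foot3 and the fingers below 0.05 N and linear speed of foot3 below 0.015 m/s and y of foot3_center in the frame of ramp between -0.06 and 0.085 m and x of foot3_center in the frame of ramp between -0.05 and 0.05 m and angle between foot3_center's own z axis and vertical below 0.6 rad), for 0.7 s.
At the end, for the whole second after the job is handed in: Both slippery feet lie at rest in the reject chute under the bars (centre at least 95 mm horizontally downhill of the middle of the test area), and the foot that held stands upright (within 0.1 rad), at rest and flat on the floor of the tray, let go (y of each of foot1_center, foot2_center in the frame of ramp above 0.095 m and x of foot1_center in the frame of ramp between -0.05 and 0.05 m and z of foot1_center in the frame of ramp between 0.02 and 0.098 m and linear speed of each of foot1, foot2, foot3 below 0.02 m/s and x of foot2_center in the frame of ramp between -0.05 and 0.05 m and z of foot2_center in the frame of ramp between 0.02 and 0.098 m and x of foot3_center in the frame of tray between -0.05 and 0.05 m and y of foot3_center in the frame of tray between -0.045 and 0.045 m and z of foot3_center in the frame of tray between 0.015 and 0.035 m and angle between foot3_center's own z axis and vertical below 0.1 rad); the robot touches nothing.
It fails at once if a foot is dropped (moves faster than 0.95 m/s out of the fingers, other than sliding down the chute) ((linear speed of foot1 above 0.95 m/s and contact force between foot1 and the fingers below 0.05 N and not (y of foot1_center in the frame of ramp above 0.06 m and z of foot1_center in the frame of ramp below 0.12 m)) or (linear speed of foot2 above 0.95 m/s and contact force between foot2 and the fingers below 0.05 N and not (y of foot2_center in the frame of ramp above 0.06 m and z of foot2_center in the frame of ramp below 0.12 m)) or (linear speed of foot3 above 0.95 m/s and contact force between foot3 and the fingers below 0.05 N and not (y of foot3_center in the frame of ramp above 0.06 m and z of foot3_center in the frame of ramp below 0.12 m))).
It fails at once if a bystander is moved by more than 30 mm (distance of any of spraycan, nut, tape, spanner, hammer, offcut, jar from where it was at the start of the episode above 0.03 m).
It also fails if it takes over 72 s, if anything falls off the work surface, if the arm or the gripper's body presses on something with over 40 N, if the wrist force passes 120 N, or if a joint passes its speed limit or range.

### The arm

A 7-joint arm with a two-finger parallel gripper is mounted at the origin on the work surface. World frame = base frame: x ahead of the robot, y to its left, z up, the work surface at z = 0. Lengths are in m, angles in rad, forces in N, time in s.
With the tool pointing down it reaches from about 0.425 to 0.825 m from the base axis. Payload 3.6 kg.
Tool frame: the origin (TCP) lies at the very end of the fingers, on their centre line; the grasp point (between the pads) lies 19 mm behind it; x points along the fingers, z is the direction in which the jaws open and shut, and the axes are right-handed (so a half turn about x gives the same grasp; the last joint's range is limited). The gripper opens to 85 mm and grips with 20 to 120 N. Pads are 22 mm wide; open, the fingers measure 114 mm over their backs; the gripper's body (76 mm by 85 mm) begins 54 mm behind the grasp point. The pads swing forward as they close: fully open they stand 13 mm farther back than shut.
Start: joints at [1.075, 0.615, -0.013, 1.423, 0.008, 1.103, -0.04], TCP at [0.294, -0.58, 0.231] pointing down, gripper open.
Joint ranges: [-3.12, 3.12], [-0.3, 2.06], [-1.34, 1.32], [0.26, 2.42], [-1.36, 4.5], [0.01, 1.98], [-2.84, 2.84]. Speed limits (rad/s): [2.79, 2.79, 3.14, 3.14, 3.14, 3.14, 3.14].

### API

Orientations are given as a rotation vector (axis times angle).
In Python, from rig import * gives the robot as it stands.
- The arm moves only by the shell command python3 -m inch 'ROWS'. ROWS is JSON, a list of rows, each an object of numbers: "ax", "ay", "az": the turn, a rotation vector about the tool's x, y, z in units of 4 degrees (1.0 is 4 degrees); "x", "y", "z": the shift along the tool's x, y, z in units of 40 mm (1.0 is 40 mm); "jaw": the opening, from -1 (shut) to 1 (fully open). In form: [{"ax": .., "ay": .., "az": .., "x": .., "y": .., "z": .., "jaw": ..}, ...]. A call has 1 to 20 rows; each row shifts and turns the commanded pose from where the row before left it, along the tool's axes as they then stand; what a row does not reach is not made up. A row lasts 1/12 s, in which the tool goes at most 41.7 mm and 7.16 degrees, less where a joint would pass 70% of its speed; a pose out of reach is approached as far as the arm can. A call with a number of a shift or a turn outside -1 to 1 is refused whole. A call with a gripper value outside its range is refused whole. The fingers move at their own pace and stop on an object; the grip force is fixed at half the most. Time passes only in rows, so rows that do not move let the fingers close. It gives the time, the measured TCP pose, the force and the opening at its end, in the units of the state.
- read_state(): the state, without advancing time (a new reading comes with each control period).
- get_image(name): name is "scene" or "side" or "wrist"; returns a dict with "pixels" (420x560x3 uint8, red, green, blue), "range_z" (420x560 float32, m along the optical axis (not along the pixel's ray), 0 where there is no reading), "intrinsics" (3x3 intrinsics, pixels), "k1" (the pictures are not rectified: a ray, as slopes to the right and down, at radius r is drawn at 1 + k1 r^2 times it, then the intrinsics apply), "T" (4x4, takes a point from camera to world coordinates); the wrist camera has in their place "hand_eye" (4x4, takes a point from camera to tool coordinates, whose origin is the TCP and whose axes are the tool frame's). Camera axes: x right, y down, z forward; pixel columns grow to the right and rows downward; lengths in m; the calibration is good to about 2 mm. A picture is of the moment at which its call begins: read the wrist's pose just before it.
- job_done(): hands the job in, once; it reports no verdict.
The state is a dict: "time_s": time; "joints": joint angles; "joint_velocities": joint speeds; "joint_torque": joint torques, N m; "eef_pos": TCP position; "orientation": TCP orientation; "ft_force": force on the tool from outside, world axes, zero at the start; "ft_torque": the same for the moment, N m; "width": finger opening in m.
Only numpy, scipy, OpenCV 4.12 (cv2) and the standard library are available. Lean on these libraries where they do the work, as an engineer would, in place of code of your own. Each camera call takes 0.05 s, during which the arm holds its last target.

## Working session

There is one attempt and no reset: what is moved stays moved. The work goes in short steps, Python scripts to look and compute and a shell command to move; the robot and the scene stay as the last step left them, time stands still between calls to the robot, and variables do not carry over. Pictures are saved under pics/ and viewed, and the job is handed in when it is done.

```bash
mkdir -p pics; ls; python3 - <<'E'
from rig import *
import cv2
s=read_state();print({k:(s[k]) for k in s})
for n in("scene","side","wrist"):
    d=get_image(n);cv2.imwrite(f"pics/{n}0.png",d["pixels"][:,:,::-1]);print(n,d["intrinsics"],d["k1"],d.get("T"),d.get("hand_eye"))
E
```

```text
pics
{'time_s': 0.0, 'joints': array([ 1.07450231,  0.61592326, -0.01264843,  1.42492215,  0.00808177,
        1.103384  , -0.04041569]), 'joint_velocities': array([-0.00024909,  0.00076332,  0.00202752, -0.00046872, -0.00087073,
        0.00062031, -0.00016697]), 'joint_torque': array([-7.27597421e-05, -4.69207728e+01,  2.59186300e-01, -1.71030951e+01,
        9.99005599e-03,  9.63246392e-03,  2.60421444e-05]), 'eef_pos': array([ 0.29393567, -0.57887815,  0.23012771]), 'orientation': array([ 0.85791002,  1.39782709, -0.8556972 ]), 'ft_force': array([0.63705857, 0.8345005 , 0.32353051]), 'ft_torque': array([ 0.01570196, -0.02240965,  0.01234137]), 'width': 0.08564382854307634}
scene [[404.64581984   0.         282.049649  ]
 [  0.         404.64581984 199.79673435]
 [  0.           0.           1.        ]] -0.06378655810038965 [[ 0.71099829  0.52101006 -0.47226046  1.0367873 ]
 [ 0.70316986 -0.52124143  0.48359024 -0.55921939]
 [ 0.00579366 -0.67591116 -0.73696034  0.82339037]
 [ 0.          0.          0.          1.        ]] None
side [[455.16497507   0.         282.1299427 ]
 [  0.         455.16497507 207.14638549]
 [  0.           0.           1.        ]] -0.06490229474607656 [[ 0.96744107 -0.18879522  0.16856496  0.32711458]
 [-0.25305726 -0.70983325  0.65734221 -1.01927131]
 [-0.00445006 -0.67859644 -0.73449784  1.14909966]
 [ 0.          0.          0.          1.        ]] None
wrist [[324.6272427    0.         281.38059537]
 [  0.         324.6272427  214.43443765]
 [  0.           0.           1.        ]] -0.02136871707316641 None [[-4.86255283e-04 -3.29924485e-01  9.44007202e-01 -1.43646773e-01]
 [ 1.23937015e-04 -9.44007326e-01 -3.29924465e-01  8.47112428e-02]
 [ 9.99999874e-01 -4.34300789e-05  4.99918406e-04 -2.67103013e-04]
 [ 0.00000000e+00  0.00000000e+00  0.00000000e+00  1.00000000e+00]]
```

View pics/scene0.png

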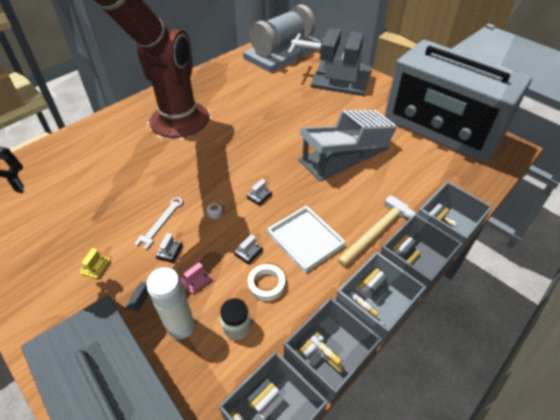

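View pics/side0.png

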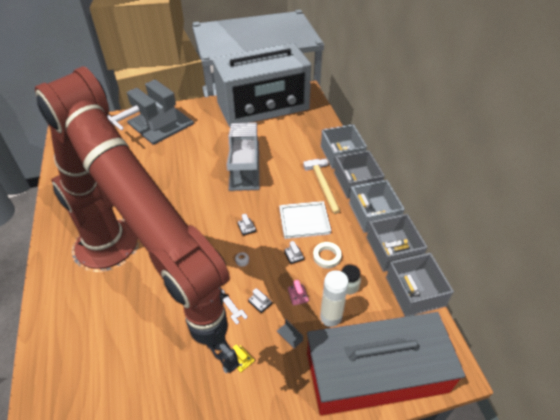

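View pics/wrist0.png

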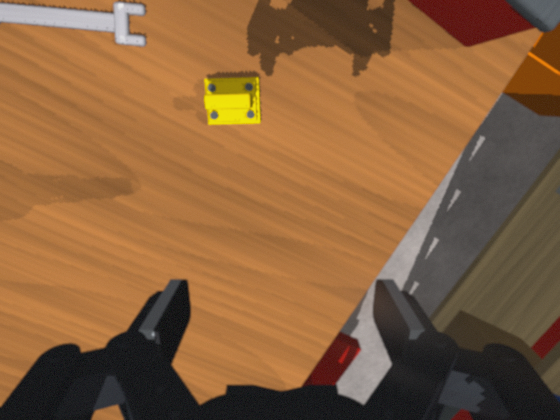

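The scene view shows three grey feet at about (260,190), (168,247) and (248,248). There are two look-alikes: pink at (195,277) and yellow at (95,263). The tray is at (306,238). The ramp runs from (325,150), with its barred chute at (365,130). I'll measure these with both fixed views.

```bash
cat > h.py <<'E'
from rig import *
import numpy as np, cv2
from scipy.spatial.transform import Rotation as R
def cloud(d,T=None):
    K=d["intrinsics"];k1=d["k1"];h,w=d["range_z"].shape
    u,v=np.meshgrid(np.arange(w),np.arange(h))
    pts=np.stack([u,v],-1).reshape(-1,1,2).astype(np.float64)
    n=cv2.undistortPoints(pts,K,np.array([k1,0,0,0,0.])).reshape(h,w,2)
    z=d["range_z"]
    P=np.dstack([n[...,0]*z,n[...,1]*z,z])
    if T is None:T=d["T"]
    W=P@T[:3,:3].T+T[:3,3]
    W[z<=0]=np.nan
    return W
def tcpT(s):
    T=np.eye(4);T[:3,:3]=R.from_rotvec(s["orientation"]).as_matrix();T[:3,3]=s["eef_pos"];return T
def wristcloud():
    s=read_state();d=get_image("wrist");return d,cloud(d,tcpT(s)@d["hand_eye"]),s
E
python3 - <<'E'
from h import *
for n in("scene","side"):
    d=get_image(n);W=cloud(d);np.save(f"pics/{n}W.npy",W)
    im=d["pixels"]
    a=im.copy()
    # height map
    z=np.nan_to_num(W[...,2]);hm=np.clip(z/0.12*255,0,255).astype(np.uint8)
    m=cv2.applyColorMap(hm,cv2.COLORMAP_JET)
    cv2.imwrite(f"pics/{n}_h.png",m)
    c=(slice(100,300),slice(130,420)) if n=="scene" else (slice(110,340),slice(200,370))
    cv2.imwrite(f"pics/{n}_c.png",cv2.resize(im[c][:,:,::-1],None,fx=2.7,fy=2.7 if n=="scene" else 2.6,interpolation=cv2.INTER_CUBIC))
    pp={"scene":[(260,190),(168,247),(248,248),(195,277),(306,238),(330,145),(200,100)],"side":[(246,225),(260,299),(294,252),(299,293),(305,219),(243,180)]}[n]
    for u,v in pp:
        w=W[v-12:v+13,u-12:u+13].reshape(-1,3);
        t=w[(w[:,2]>0.04)&(w[:,2]<0.06)]
        print(n,(u,v),W[v,u].round(3),"bench z",np.nanmedian(w[:,2]).round(4),"top mean",t.mean(0).round(4) if len(t) else None,len(t))
E
```

```text
scene (260, 190) [ 0.46  -0.055  0.03 ] bench z 0.009 top mean [ 0.4561 -0.0551  0.0464] 81
scene (168, 247) [ 0.441 -0.342  0.029] bench z 0.0166 top mean [ 0.4372 -0.3432  0.0467] 103
scene (248, 248) [ 0.582 -0.209  0.031] bench z 0.0164 top mean [ 0.5764 -0.2048  0.0465] 113
scene (195, 277) [ 0.554 -0.347  0.026] bench z 0.0175 top mean [ 0.5489 -0.3459  0.0465] 127
scene (306, 238) [ 0.647 -0.072  0.005] bench z 0.0048 top mean None 0
scene (330, 145) [0.532 0.143 0.113] bench z 0.089 top mean [0.4824 0.2649 0.0589] 3
scene (200, 100) [-0.041  0.119 -0.   ] bench z 0.0012 top mean [0.0515 0.0273 0.0537] 33
side (246, 225) [ 0.45  -0.075  0.044] bench z 0.002 top mean [ 0.4534 -0.0553  0.0469] 53
side (260, 299) [ 0.433 -0.347  0.036] bench z 0.0075 top mean [ 0.4344 -0.3401  0.0476] 89
side (294, 252) [ 0.569 -0.218  0.043] bench z 0.0027 top mean [ 0.573  -0.2036  0.0463] 64
side (299, 293) [ 0.542 -0.364  0.049] bench z 0.0062 top mean [ 0.5463 -0.3451  0.0482] 70
side (305, 219) [ 0.649 -0.07   0.009] bench z 0.0046 top mean None 0
side (243, 180) [0.486 0.169 0.007] bench z 0.0064 top mean [0.4801 0.1314 0.05  ] 27
```

View pics/scene_c.png

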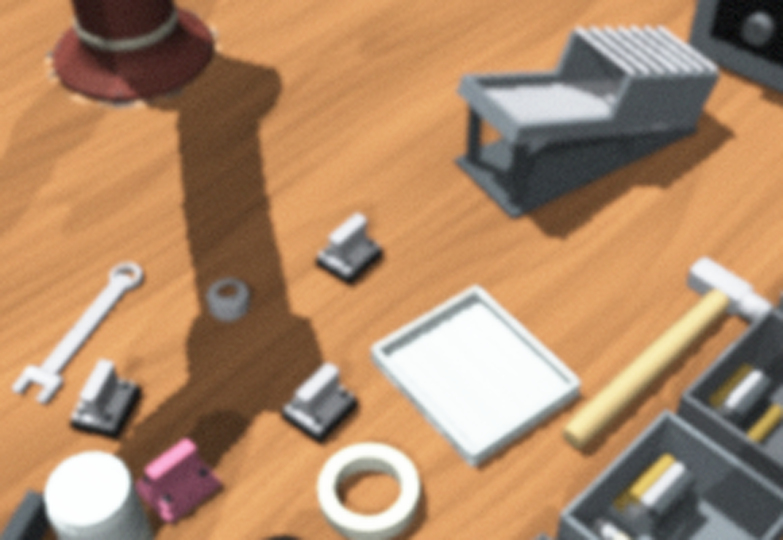

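View pics/side_c.png

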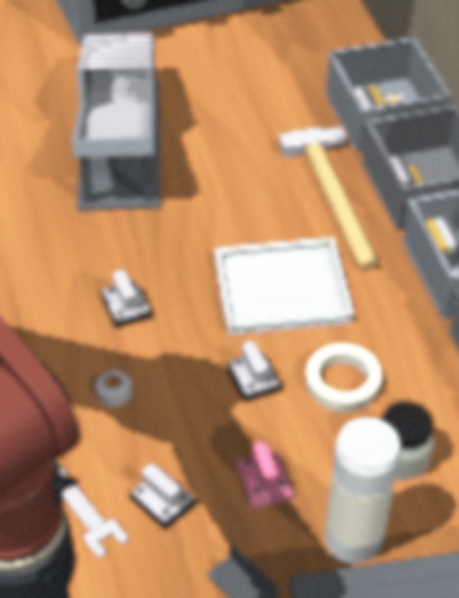

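```bash
python3 - <<'E'
from h import *
np.set_printoptions(suppress=True,precision=4)
for n in("scene","side"):
    W=np.load(f"pics/{n}W.npy")
    ok=np.isfinite(W[...,2])
    # feet tops
    for c in[(.455,-.055),(.436,-.342),(.575,-.204)]:
        m=ok&(np.hypot(W[...,0]-c[0],W[...,1]-c[1])<.045)
        for lo,hi in((.040,.056),(.010,.024)):
            q=W[m&(W[...,2]>lo)&(W[...,2]<hi)]
            r=cv2.minAreaRect((q[:,:2]*1000).astype(np.float32))
            print(n,c,lo,len(q),"mean",q.mean(0),"rect",np.round(r[0],1),np.round(r[1],1),round(r[2],1))
    # tray
    m=ok&(np.abs(W[...,0]-.648)<.12)&(np.abs(W[...,1]+.07)<.12)&(W[...,2]>.014)&(W[...,2]<.026)
    cn,l,st,ce=cv2.connectedComponentsWithStats(m.astype(np.uint8))
    i=1+np.argmax(st[1:,4]);q=W[l==i];r=cv2.minAreaRect((q[:,:2]*1000).astype(np.float32));print("tray",len(q),np.round(r[0],1),np.round(r[1],1),round(r[2],1),q.mean(0))
    # ramp
    m=ok&(W[...,0]>.35)&(W[...,0]<.75)&(W[...,1]>.02)&(W[...,1]<.55)&(W[...,2]>.012)&(W[...,2]<.2)
    cn,l,st,ce=cv2.connectedComponentsWithStats(m.astype(np.uint8))
    for i in range(1,cn):
        if st[i,4]>300:
            q=W[l==i];r=cv2.minAreaRect((q[:,:2]*1000).astype(np.float32));print("ramp",st[i],np.round(r[0],1),np.round(r[1],1),round(r[2],1),q.min(0),q.max(0))
E
```

```text
scene (0.455, -0.055) 0.04 81 mean [ 0.4561 -0.0551  0.0464] rect [455.2 -54.2] [13.9 42.9] 5.8
scene (0.455, -0.055) 0.01 157 mean [ 0.4635 -0.0591  0.0169] rect [457.6 -53. ] [45.7 56.3] 0.7
scene (0.436, -0.342) 0.04 111 mean [ 0.4362 -0.3419  0.0469] rect [ 434.9 -341.8] [15.6 43.3] 29.9
scene (0.436, -0.342) 0.01 211 mean [ 0.4447 -0.343   0.0172] rect [ 435.7 -340.5] [43.5 57.2] 30.3
scene (0.575, -0.204) 0.04 117 mean [ 0.5761 -0.204   0.0465] rect [ 574.7 -202.2] [15.  44.9] 9.1
scene (0.575, -0.204) 0.01 215 mean [ 0.5843 -0.2075  0.0169] rect [ 576.5 -204.1] [44.5 52.6] 8.9
tray 490 [645.9 -73.9] [130.9 150.8] 82.0 [ 0.6493 -0.0764  0.0187]
ramp [ 299   67  178  108 7430] [538.2 351.1] [494.5 225.8] 60.2 [0.4303 0.1058 0.012 ] [0.7499 0.5172 0.2   ]
side (0.455, -0.055) 0.04 53 mean [ 0.4534 -0.0553  0.0469] rect [453.8 -53.8] [14.3 45.5] 8.2
side (0.455, -0.055) 0.01 118 mean [ 0.4513 -0.062   0.0171] rect [454.  -57.4] [46.1 52.1] 6.5
side (0.436, -0.342) 0.04 88 mean [ 0.4344 -0.34    0.0475] rect [ 434.8 -338.8] [15.8 43.9] 31.8
side (0.436, -0.342) 0.01 170 mean [ 0.4312 -0.3477  0.0172] rect [ 435.2 -340. ] [48.4 54.8] 28.9
side (0.575, -0.204) 0.04 64 mean [ 0.573  -0.2036  0.0463] rect [ 573.6 -202.6] [15.1 44.5] 8.2
side (0.575, -0.204) 0.01 138 mean [ 0.5715 -0.2104  0.0174] rect [ 574.3 -205. ] [47.3 50.6] 2.3
tray 275 [645.6 -73.5] [139.4 150.1] 82.1 [ 0.6475 -0.0793  0.0184]
ramp [ 220   73   70  115 4061] [590.5 319.7] [444.8 271. ] 82.9 [0.4301 0.1047 0.0121] [0.75   0.5485 0.1997]
```

Foot sizes match: tab tops are 14x44 at z≈47 mm and plates about 46x56. The tray also matches at 131x150. Next I'll fit the ramp.

```bash
python3 - <<'E'
from h import *
np.set_printoptions(suppress=True,precision=4)
for n,(u0,u1,v0,v1) in(("scene",(322,352,132,143)),("side",(233,254,140,155))):
    W=np.load(f"pics/{n}W.npy")
    q=W[v0:v1,u0:u1].reshape(-1,3)
    for _ in range(4):
        c=np.median(q,0) if _==0 else q.mean(0)
        N=np.linalg.svd(q-c)[2][2];N*=np.sign(N[2])
        q=q[np.abs((q-c)@N)<.004]
    dh=N[:2]/np.linalg.norm(N[:2])
    print(n,len(q),"tilt",np.degrees(np.arccos(N[2])),"downhill heading",np.degrees(np.arctan2(dh[1],dh[0])),c)
    # all ramp points in frame (a across, d downhill)
    ok=np.isfinite(W[...,2])&(W[...,0]>.35)&(W[...,0]<.65)&(W[...,1]>.05)&(W[...,1]<.5)&(W[...,2]<.2)
    for name,lo,hi in(("surface",-.003,.003),("rails/lip",.008,.016),("bars",.064,.074)):
        dist=(W-c)@N
        qq=W[ok&(dist>lo)&(dist<hi)&(W[...,2]>.03)]
        r=cv2.minAreaRect((qq[:,:2]*1000).astype(np.float32))
        print(name,len(qq),np.round(r[0],1),np.round(r[1],1),round(r[2],1))
    # height of plane=.09 line
    t=(c[2]-.09)/np.tan(np.radians(20)); print("point on z=.09 line",c[:2]+dh*t)
E
```

```text
Traceback (most recent call last):
numpy.linalg.LinAlgError: SVD did not converge
```

```bash
python3 - <<'E'
from h import *
d=get_image("scene");im=d["pixels"][90:200,280:420,::-1];cv2.imwrite("pics/ramp_c.png",cv2.resize(im,None,fx=5.5,fy=5.4,interpolation=cv2.INTER_CUBIC))
E
```

```text
(no output)
```

View pics/ramp_c.png

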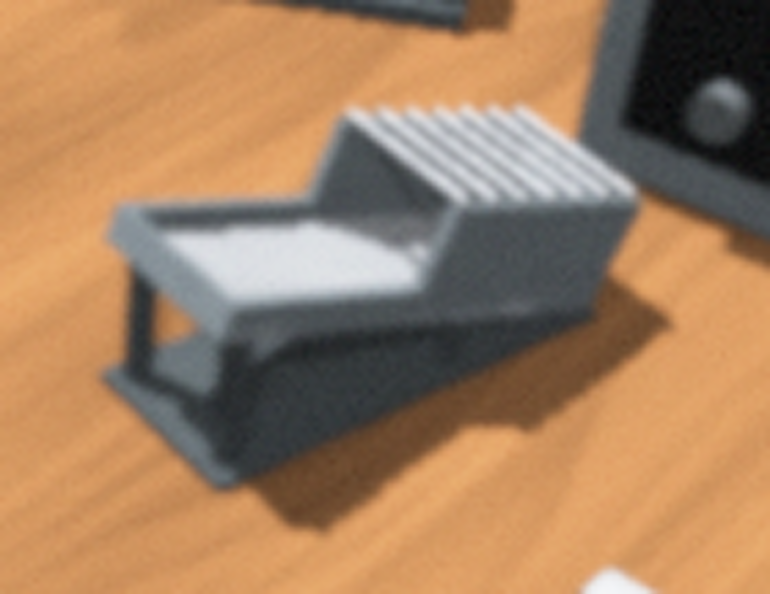

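```bash
cat > ramp.py <<'E'
from h import *
np.set_printoptions(suppress=True,precision=4)
for n,(u0,u1,v0,v1) in(("scene",(320,345,133,143)),("side",(236,252,142,153))):
    W=np.load(f"pics/{n}W.npy")
    q=W[v0:v1,u0:u1].reshape(-1,3);q=q[np.isfinite(q).all(1)];n0=len(q)
    for _ in range(5):
        c=np.median(q,0) if _==0 else q.mean(0)
        N=np.linalg.svd(q-c)[2][2];N*=np.sign(N[2])
        q=q[np.abs((q-c)@N)<.004]
    dh=N[:2]/np.linalg.norm(N[:2])
    print(n,n0,len(q),"tilt",np.degrees(np.arccos(N[2])),"downhill heading",np.degrees(np.arctan2(dh[1],dh[0])),c)
    ok=np.isfinite(W[...,2])&(W[...,0]>.35)&(W[...,0]<.65)&(W[...,1]>.05)&(W[...,1]<.5)&(W[...,2]<.2)
    dist=(W-c)@N
    for name,lo,hi in(("surface",-.003,.003),("rails/lip",.009,.015),("bars",.063,.074)):
        qq=W[ok&(dist>lo)&(dist<hi)&(W[...,2]>.03)]
        r=cv2.minAreaRect((qq[:,:2]*1000).astype(np.float32))
        print(name,len(qq),np.round(r[0],1),np.round(r[1],1),round(r[2],1))
    t=(c[2]-.09)/np.tan(np.radians(20)); print("point on z=.09 line",c[:2]+dh*t)
E
python3 ramp.py
```

```text
scene 248 247 tilt 20.365164069755767 downhill heading 79.15310199161385 [0.4922 0.2042 0.0828]
surface 728 [505.5 230.8] [234.3  99.3] 77.4
rails/lip 278 [506.5 246.3] [256.6 104.1] 77.0
bars 468 [549.8 387.8] [254.3 149.7] 79.4
point on z=.09 line [0.4885 0.1847]
side 175 171 tilt 20.384200829468586 downhill heading 78.36814422645405 [0.5183 0.3051 0.0453]
surface 487 [503.5 229.3] [247.9  98.1] 77.1
rails/lip 107 [507.  248.2] [267.9  99.4] 77.4
bars 358 [537.9 392.6] [261.8 151.9] 74.5
point on z=.09 line [0.4936 0.1848]
```

```bash
cat >> ramp.py <<'E'
print("----")
for h in (77.2,78,78.8):
  for n in("scene","side"):
    W=np.load(f"pics/{n}W.npy").reshape(-1,3)
    y=np.array([np.cos(np.radians(h)),np.sin(np.radians(h))]);x=np.array([y[1],-y[0]])
    o=np.array([.49,.1845])
    a=(W[:,:2]-o)@x;d=(W[:,:2]-o)@y;zs=.09-d*np.tan(np.radians(20))
    dist=(W[:,2]-zs)*np.cos(np.radians(20))
    ok=np.isfinite(a)&(abs(a)<.08)&(d>-.09)&(d<.23)&(W[:,2]>.03)
    s=lambda m:np.round(1000*np.percentile(a[m],[1,99]),1).tolist()+[int(m.sum())]
    # across extents in slices
    rails=ok&(dist>.008)&(dist<.015)
    print(h,n,"rails slices",[s(rails&(d>lo)&(d<lo+.03)) for lo in(-.05,-.02,.01,.03) if (rails&(d>lo)&(d<lo+.03)).sum()>3])
    surf=ok&(abs(dist)<.003)
    print("   surf",[s(surf&(d>lo)&(d<lo+.03)) for lo in(-.05,-.02,.01,.03) if (surf&(d>lo)&(d<lo+.03)).sum()>3],"d min",np.percentile(d[surf&(abs(a)<.03)],[1,99]))
    print("   surf dist mean",dist[surf&(abs(a)<.03)&(d<.04)].mean(),"lip d",np.percentile(d[rails&(abs(a)<.03)],[1,50,99]) )
    bars=ok&(dist>.064)&(dist<.072); print("   bars",[s(bars&(d>lo)&(d<lo+.05)) for lo in(.06,.11,.16) if (bars&(d>lo)&(d<lo+.05)).sum()>3],"d",np.percentile(d[bars],[1,99]))
E
python3 ramp.py | sed -n '/----/,$p'
```

```text
----
77.2 scene rails slices [[-45.6, 52.5, 42], [-49.8, 53.9, 50], [-46.6, 52.8, 34], [-44.4, 52.4, 34]]
   surf [[-41.5, 52.3, 106], [-42.0, 53.1, 128], [-44.1, 52.6, 118], [-43.2, 52.6, 120]] d min [-0.0663  0.1382]
   surf dist mean 6.02741644526949e-05 lip d [-0.0651 -0.0615 -0.0556]
   bars [[-42.6, 49.9, 56], [-44.1, 51.9, 88], [-44.2, 48.8, 73]] d [0.085  0.2225]
77.2 side rails slices [[-46.5, 52.3, 16], [-46.6, 51.5, 15], [-46.0, 50.8, 17], [-47.0, 50.4, 16]]
   surf [[-38.7, 43.1, 31], [-37.4, 43.7, 70], [-39.7, 43.0, 73], [-39.7, 42.4, 72]] d min [-0.0691  0.1644]
   surf dist mean 0.0001468645109517879 lip d [-0.0676 -0.0611  0.1987]
   bars [[-43.2, 51.6, 56], [-44.9, 50.7, 94], [-45.3, 49.4, 80]] d [0.0835 0.2236]
78 scene rails slices [[-47.2, 52.8, 43], [-49.9, 53.5, 47], [-46.4, 52.9, 32], [-43.8, 53.4, 33]]
   surf [[-42.0, 51.6, 104], [-42.2, 53.1, 127], [-43.8, 53.3, 121], [-42.3, 53.2, 119]] d min [-0.0664  0.1383]
   surf dist mean 6.836587603227664e-05 lip d [-0.0653 -0.0614 -0.0555]
   bars [[-40.8, 52.3, 58], [-42.0, 51.4, 87], [-41.7, 51.3, 72]] d [0.0852 0
[... 406 characters left out ...]
.5, 42], [-50.0, 53.4, 47], [-48.0, 53.6, 35], [-43.2, 54.1, 35]]
   surf [[-42.2, 51.2, 103], [-42.3, 53.0, 124], [-43.0, 53.7, 121], [-41.6, 53.7, 122]] d min [-0.0665  0.1422]
   surf dist mean 6.278182763189458e-05 lip d [-0.0655 -0.0614 -0.0554]
   bars [[-39.6, 53.6, 59], [-39.9, 53.3, 84], [-39.2, 53.7, 71]] d [0.0851 0.2224]
78.8 side rails slices [[-47.7, 51.1, 16], [-46.6, 51.1, 14], [-45.0, 51.4, 16], [-45.7, 51.4, 14]]
   surf [[-38.4, 42.5, 31], [-37.3, 43.5, 72], [-38.8, 43.5, 72], [-38.8, 43.5, 73]] d min [-0.069   0.1647]
   surf dist mean 0.00017002198329315257 lip d [-0.0672 -0.0614  0.1991]
   bars [[-42.7, 54.1, 60], [-42.7, 54.3, 92], [-40.2, 54.6, 78]] d [0.0825 0.2226]
```

The ramp fit is consistent across views: tilt 20.4°, downhill heading about 78°, origin near (0.493, 0.184), lip at 61 mm. The crops show the candidates are the grey/black feet at scene (260,190), (168,247) and (248,248). The pink one at (195,277) and the yellow one at (95,263) are look-alikes, so I'm leaving them. Next is a helper that works out tool-frame moves.

```bash
cat >> h.py <<'E'
np.set_printoptions(suppress=True,precision=3)
RO=np.array([.4929,.1839,.09]); H=78.
def yaw(s):
    Z=tcpT(s)[:3,2];return np.degrees(np.arctan2(Z[1],Z[0]))
def goal(pos,jaw,tilt=0.,head=H):
    "tool pointing down, jaw axis heading (deg, mod 180 nearest current handled by caller); tilt: lean back toward heading head"
    dh=np.array([np.cos(np.radians(head)),np.sin(np.radians(head)),0]);t=np.radians(tilt)
    X=-(np.sin(t)*dh+np.cos(t)*np.array([0,0,1.]))
    z=np.array([np.cos(np.radians(jaw)),np.sin(np.radians(jaw)),0]);z-=X*(z@X);z/=np.linalg.norm(z)
    T=np.eye(4);T[:3,:3]=np.c_[X,np.cross(z,X),z];T[:3,3]=pos;return T
def plan(T,ref=None):
    s=read_state();C=tcpT(s) if ref is None else ref
    best=None
    for f in(0,1):
        G=T.copy()
        if f: G[:3,1:3]*=-1
        rv=R.from_matrix(C[:3,:3].T@G[:3,:3]).as_rotvec()
        sh=C[:3,:3].T@(G[:3,3]-C[:3,3])/.04
        r=np.degrees(rv)/4
        print("flip" if f else "same","shift(cur axes) u:",sh.round(2),"turn u:",r.round(2), "final-axes shift:",(G[:3,:3].T@(G[:3,3]-C[:3,3])/.04).round(2))
def st():
    s=read_state();print("t",round(s["time_s"],2),"pos",s["eef_pos"],"yaw",round(yaw(s),1),"X",tcpT(s)[:3,0],"Y",tcpT(s)[:3,1],"w",round(s["width"],4),"F",s["ft_force"].round(1),"j",s["joints"].round(2));return s
E
python3 - <<'E'
from h import *
st()
for n,p,j in(("A",(.4545,-.055),7),("B",(.435,-.341),30.5),("C",(.574,-.203),8.5)):
    print(n);plan(goal([*p,.20],j))
print("ramp");plan(goal([.49,.17,.2],-12))
W=np.load("pics/sideW.npy");print(W[285,335],W[312,333])
E
```

```text
t 0.3 pos [ 0.294 -0.579  0.231] yaw -63.1 X [-0.     0.001 -1.   ] Y [ 0.892  0.453 -0.   ] w 0.0853 F [ 0.2 -0.9  0.3] j [ 1.07  0.62 -0.01  1.42  0.01  1.1  -0.04]
A
same shift(cur axes) u: [ 0.78  9.51 -9.87] turn u: [-17.52  -0.01  -0.01] final-axes shift: [ 0.77 12.52  5.58]
flip shift(cur axes) u: [ 0.78  9.51 -9.87] turn u: [27.48 -0.01  0.01] final-axes shift: [  0.77 -12.52  -5.58]
B
same shift(cur axes) u: [ 0.78  5.84 -3.72] turn u: [-23.4   -0.01  -0.01] final-axes shift: [0.77 3.35 6.06]
flip shift(cur axes) u: [ 0.78  5.84 -3.72] turn u: [21.6  -0.01  0.01] final-axes shift: [ 0.77 -3.35 -6.06]
C
same shift(cur axes) u: [ 0.78 10.5  -5.22] turn u: [-17.9   -0.01  -0.01] final-axes shift: [0.77 8.27 8.31]
flip shift(cur axes) u: [ 0.78 10.5  -5.22] turn u: [27.1  -0.01  0.01] final-axes shift: [ 0.77 -8.27 -8.31]
ramp
same shift(cur axes) u: [  0.79  12.85 -14.49] turn u: [-12.77  -0.01  -0.01] final-axes shift: [ 0.77 19.34  0.89]
flip shift(cur axes) u: [  0.79  12.85 -14.49] turn u: [32.23 -0.01  0.02] final-axes shift: [  0.77 -19.34  -0.89]
[ 0.607 -0.45   0.192] [ 0.606 -0.464  0.083]
```

```bash
python3 -m inch '[{"y":0.97,"z":-0.62,"ax":-1},{"y":1,"z":-0.5,"ax":-1},{"y":1,"z":-0.4,"ax":-1},{"y":0.9,"z":-0.3,"ax":-1},{"y":0.6,"z":-0.2,"ax":-1},{"ax":-1},{"ax":-1},{"ax":-1},{"ax":-1},{"ax":-1},{"ax":-1},{"ax":-1},{"ax":-1},{"ax":-1},{"ax":-1},{"ax":-1},{"ax":-1},{"ax":-1},{"ax":-1},{"ax":-1}]'; python3 -c '
from h import *
st();plan(goal([.435,-.341,.15],30.5))'
```

```text
t 0.3 pos [ 0.294 -0.579  0.231] yaw -63.1 X [-0.     0.001 -1.   ] Y [ 0.892  0.453 -0.   ] w 0.0853 F [ 0.2 -0.9  0.3] j [ 1.07  0.62 -0.01  1.42  0.01  1.1  -0.04]
same shift(cur axes) u: [ 2.03  5.84 -3.72] turn u: [-23.4   -0.01  -0.01] final-axes shift: [2.02 3.35 6.06]
flip shift(cur axes) u: [ 2.03  5.84 -3.72] turn u: [21.6  -0.01  0.01] final-axes shift: [ 2.02 -3.35 -6.06]validation failed for argument at $[0]...
```

```bash
python3 -m inch '[{"ax":-1,"ay":0,"az":0,"x":0,"y":0.97,"z":-0.62,"jaw":1}]'
```

```text
time_s: 0.38
eef_pos: [0.3074, -0.5512, 0.2305]
orientation: [0.806, 1.415, -0.821]
ft_force: [-0.6, -0.7, 0.4]
width: 0.0853
```

```bash
python3 -m inch '[{"ax":-1,"ay":0,"az":0,"x":0,"y":1,"z":-0.5,"jaw":1},{"ax":-1,"ay":0,"az":0,"x":0,"y":1,"z":-0.4,"jaw":1},{"ax":-1,"ay":0,"az":0,"x":0,"y":1,"z":-0.3,"jaw":1},{"ax":-1,"ay":0,"az":0,"x":0,"y":0.8,"z":-0.1,"jaw":1},{"ax":-1,"ay":0,"az":0,"x":0,"y":0,"z":0,"jaw":1},{"ax":-1,"ay":0,"az":0,"x":0,"y":0,"z":0,"jaw":1},{"ax":-1,"ay":0,"az":0,"x":0,"y":0,"z":0,"jaw":1},{"ax":-1,"ay":0,"az":0,"x":0,"y":0,"z":0,"jaw":1},{"ax":-1,"ay":0,"az":0,"x":0,"y":0,"z":0,"jaw":1},{"ax":-1,"ay":0,"az":0,"x":0,"y":0,"z":0,"jaw":1},{"ax":-1,"ay":0,"az":0,"x":0,"y":0,"z":0,"jaw":1},{"ax":-1,"ay":0,"az":0,"x":0,"y":0,"z":0,"jaw":1},{"ax":-1,"ay":0,"az":0,"x":0,"y":0,"z":0,"jaw":1},{"ax":-1,"ay":0,"az":0,"x":0,"y":0,"z":0,"jaw":1},{"ax":-1,"ay":0,"az":0,"x":0,"y":0,"z":0,"jaw":1},{"ax":-1,"ay":0,"az":0,"x":0,"y":0,"z":0,"jaw":1}]'; python3 -c '
from h import *
st();plan(goal([.435,-.341,.12],30.5))'
```

```text
time_s: 1.72
eef_pos: [0.4048, -0.4146, 0.2313]
orientation: [-0.07, 1.57, 0.07]
ft_force: [0.3, -0.5, -0.1]
width: 0.0856
t 1.72 pos [ 0.405 -0.415  0.231] yaw 5.1 X [-0.  0. -1.] Y [-0.089  0.996  0.   ] w 0.0856 F [ 0.3 -0.5 -0.1] j [ 0.98  0.52 -0.34  1.63  0.2   1.02  0.66]
same shift(cur axes) u: [2.78 1.77 0.92] turn u: [-6.35 -0.   -0.  ] final-axes shift: [2.78 1.2  1.59]
flip shift(cur axes) u: [2.78 1.77 0.92] turn u: [38.65 -0.    0.  ] final-axes shift: [ 2.78 -1.2  -1.59]
```

```bash
python3 -m inch '[{"ax":0,"ay":0,"az":0,"x":0.5,"y":0.9,"z":0.45,"jaw":1},{"ax":0,"ay":0,"az":0,"x":0.5,"y":0.87,"z":0.47,"jaw":1},{"ax":-1,"ay":0,"az":0,"x":0.5,"y":0,"z":0,"jaw":1},{"ax":-1,"ay":0,"az":0,"x":0.5,"y":0,"z":0,"jaw":1},{"ax":-1,"ay":0,"az":0,"x":0.4,"y":0,"z":0,"jaw":1},{"ax":-1,"ay":0,"az":0,"x":0.38,"y":0,"z":0,"jaw":1},{"ax":-1,"ay":0,"az":0,"x":0,"y":0,"z":0,"jaw":1},{"ax":-1,"ay":0,"az":0,"x":0,"y":0,"z":0,"jaw":1},{"ax":-0.35,"ay":0,"az":0,"x":0,"y":0,"z":0,"jaw":1},{"ax":0,"ay":0,"az":0,"x":0,"y":0,"z":0,"jaw":1}]'; python3 -c '
from h import *
d,W,s=wristcloud();cv2.imwrite("pics/wB.png",d["pixels"][:,:,::-1]);st()
m=np.isfinite(W[...,2])&(np.hypot(W[...,0]-.435,W[...,1]+.341)<.035)&(W[...,2]>.040)&(W[...,2]<.056)
q=W[m];print(len(q),q.mean(0),cv2.minAreaRect((q[:,:2]*1000).astype(np.float32)))
plan(goal([.435,-.341,.021],30.5))'
```

```text
time_s: 2.55
eef_pos: [0.4335, -0.346, 0.1228]
orientation: [-0.414, 1.531, 0.414]
ft_force: [-0.3, -0.3, 0.2]
width: 0.0853
t 2.6 pos [ 0.434 -0.346  0.123] yaw 30.2 X [ 0. -0. -1.] Y [-0.503  0.864 -0.   ] w 0.0854 F [ 0.2  0.2 -0.4] j [ 0.91  0.63 -0.43  1.82  0.36  0.77  0.82]
1141 [ 0.433 -0.337  0.049] ((434.3572998046875, -338.4034423828125), (13.524653434753418, 43.457096099853516), 30.210739135742188)
same shift(cur axes) u: [2.55 0.09 0.09] turn u: [-0.07  0.    0.  ] final-axes shift: [2.55 0.09 0.09]
flip shift(cur axes) u: [2.55 0.09 0.09] turn u: [44.93  0.   -0.01] final-axes shift: [ 2.55 -0.09 -0.09]
```

View pics/wB.png

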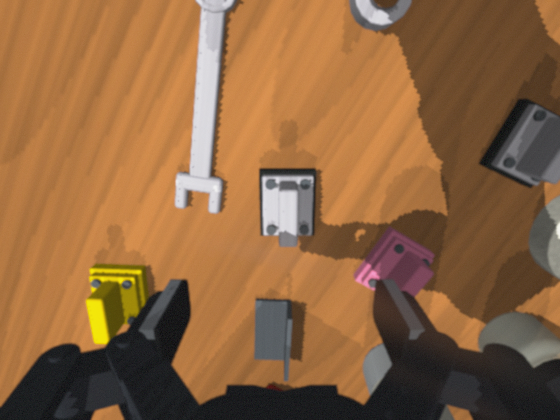

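The wrist view shows the grey foot at (288,205), between the fingers and aligned. The pink one is at (398,262), the yellow one at (118,295), and the offcut at (275,330) is clear of the fingers. Going down.

```bash
python3 -m inch '[{"ax":0,"ay":0,"az":0,"x":0.7,"y":0.13,"z":0.09,"jaw":1},{"ax":0,"ay":0,"az":0,"x":0.7,"y":0,"z":0,"jaw":1},{"ax":0,"ay":0,"az":0,"x":0.7,"y":0,"z":0,"jaw":1},{"ax":0,"ay":0,"az":0,"x":0.4,"y":0,"z":0,"jaw":1},{"ax":0,"ay":0,"az":0,"x":0,"y":0,"z":0,"jaw":1},{"ax":0,"ay":0,"az":0,"x":0,"y":0,"z":0,"jaw":-1},{"ax":0,"ay":0,"az":0,"x":0,"y":0,"z":0,"jaw":-1},{"ax":0,"ay":0,"az":0,"x":0,"y":0,"z":0,"jaw":-1},{"ax":0,"ay":0,"az":0,"x":0,"y":0,"z":0,"jaw":-1},{"ax":0,"ay":0,"az":0,"x":0,"y":0,"z":0,"jaw":-1},{"ax":0,"ay":0,"az":0,"x":0,"y":0,"z":0,"jaw":-1},{"ax":0,"ay":0,"az":0,"x":0,"y":0,"z":0,"jaw":-1}]'
```

```text
time_s: 3.6
eef_pos: [0.4346, -0.3398, 0.0237]
orientation: [-0.416, 1.53, 0.414]
ft_force: [0.8, 0.1, 3.8]
width: 0.0131
```

```bash
cat >> h.py <<'E'
dh3=np.array([np.cos(np.radians(H)),np.sin(np.radians(H)),0]);c20,s20=np.cos(np.radians(20)),np.sin(np.radians(20))
NN=s20*dh3+c20*np.array([0,0,1.]);SL=c20*dh3-s20*np.array([0,0,1.])
def rampgoal(off,clear,s=-.018,a=0.,tilt=20.):
    xr=np.array([dh3[1],-dh3[0],0])
    return goal(RO+s*SL+a*xr+NN*(off+clear),H-90,tilt)
E
python3 -m inch '[{"ax":0,"ay":0,"az":0,"x":-0.3,"y":0,"z":0,"jaw":-1},{"ax":0,"ay":0,"az":0,"x":-0.8,"y":0,"z":0,"jaw":-1},{"ax":0,"ay":0,"az":0,"x":-1,"y":0,"z":0,"jaw":-1},{"ax":0,"ay":0,"az":0,"x":-1,"y":0,"z":0,"jaw":-1},{"ax":0,"ay":0,"az":0,"x":-1,"y":0,"z":0,"jaw":-1},{"ax":0,"ay":0,"az":0,"x":-0.7,"y":0,"z":0,"jaw":-1}]'
python3 -c '
from h import *
st();G=rampgoal(.0237,.06);print(G);plan(G);plan(goal(G[:3,3]+[0,0,.02],-12))'
```

```text
time_s: 4.1
eef_pos: [0.4341, -0.3395, 0.2177]
orientation: [-0.416, 1.529, 0.413]
ft_force: [-0.0, -1.3, -3.6]
width: 0.013
t 4.1 pos [ 0.434 -0.34   0.218] yaw 30.3 X [ 0.002 -0.001 -1.   ] Y [-0.505  0.863 -0.002] w 0.013 F [-0.  -1.3 -3.6] j [ 0.95  0.51 -0.49  1.72  0.28  0.97  0.88]
[[-0.071  0.195  0.978  0.495]
 [-0.335  0.919 -0.208  0.195]
 [-0.94  -0.342 -0.     0.175]
 [ 0.     0.     0.     1.   ]]
same shift(cur axes) u: [ 1.06 10.77  8.07] turn u: [10.47  1.87 -4.75] final-axes shift: [-3.57 12.96 -1.28]
flip shift(cur axes) u: [ 1.06 10.77  8.07] turn u: [-33.99   5.97   2.35] final-axes shift: [ -3.57 -12.96   1.28]
same shift(cur axes) u: [ 0.56 10.77  8.07] turn u: [10.58  0.02  0.02] final-axes shift: [ 0.57 13.4  -1.28]
flip shift(cur axes) u: [ 0.56 10.77  8.07] turn u: [-34.42  -0.03   0.03] final-axes shift: [  0.57 -13.4    1.28]
```

```bash
python3 -m inch '[{"ax":1,"ay":0,"az":0,"x":0,"y":0,"z":0,"jaw":-1},{"ax":1,"ay":0,"az":0,"x":0,"y":0,"z":0,"jaw":-1},{"ax":1,"ay":0,"az":0,"x":0,"y":0,"z":0,"jaw":-1},{"ax":1,"ay":0,"az":0,"x":0,"y":0,"z":0,"jaw":-1},{"ax":1,"ay":0,"az":0,"x":0,"y":0,"z":0,"jaw":-1},{"ax":1,"ay":0,"az":0,"x":0,"y":0,"z":0,"jaw":-1},{"ax":1,"ay":0,"az":0,"x":0,"y":0,"z":0,"jaw":-1},{"ax":1,"ay":0,"az":0,"x":0,"y":0,"z":0,"jaw":-1},{"ax":1,"ay":0,"az":0,"x":0,"y":0.5,"z":0,"jaw":-1},{"ax":1,"ay":0,"az":0,"x":0,"y":0.8,"z":-0.1,"jaw":-1},{"ax":0.6,"ay":0,"az":0,"x":0,"y":0.9,"z":-0.1,"jaw":-1},{"ax":0,"ay":0,"az":0,"x":0,"y":0.9,"z":-0.1,"jaw":-1},{"ax":0,"ay":0,"az":0,"x":0,"y":0.9,"z":-0.1,"jaw":-1},{"ax":0,"ay":0,"az":0,"x":0,"y":0.9,"z":-0.1,"jaw":-1},{"ax":0,"ay":0,"az":0,"x":0,"y":0.9,"z":-0.1,"jaw":-1},{"ax":0,"ay":0,"az":0,"x":0,"y":0.9,"z":-0.1,"jaw":-1},{"ax":0,"ay":0,"az":0,"x":0,"y":0.9,"z":-0.1,"jaw":-1},{"ax":0,"ay":0,"az":0,"x":0,"y":0.9,"z":-0.1,"jaw":-1}]'
python3 -c '
from h import *
st();G=rampgoal(.0237,.06);plan(G);plan(goal(G[:3,3]+[0,0,.02],-12))'
```

```text
time_s: 5.6
eef_pos: [0.4599, 0.0027, 0.2141]
orientation: [0.165, 1.567, -0.166]
ft_force: [0.9, 0.3, -3.5]
width: 0.013
t 5.6 pos [0.46  0.003 0.214] yaw -12.1 X [-0.002 -0.    -1.   ] Y [ 0.209  0.978 -0.001] w 0.013 F [ 0.9  0.3 -3.5] j [ 0.21  0.37 -0.36  1.96  0.17  0.84 -0.45]
same shift(cur axes) u: [ 0.98  4.9  -0.14] turn u: [-0.02 -0.03 -4.99] final-axes shift: [-0.75  4.94 -0.14]
flip shift(cur axes) u: [ 0.98  4.9  -0.14] turn u: [44.3  -7.79  0.05] final-axes shift: [-0.75 -4.94  0.14]
same shift(cur axes) u: [ 0.48  4.9  -0.14] turn u: [-0.02 -0.03  0.01] final-axes shift: [ 0.48  4.9  -0.14]
flip shift(cur axes) u: [ 0.48  4.9  -0.14] turn u: [44.98  0.02  0.05] final-axes shift: [ 0.48 -4.9   0.14]
```

```bash
python3 -m inch '[{"ax":0,"ay":0,"az":0,"x":0,"y":0.9,"z":-0.03,"jaw":-1},{"ax":0,"ay":0,"az":0,"x":0,"y":0.9,"z":-0.03,"jaw":-1},{"ax":0,"ay":0,"az":0,"x":0,"y":0.9,"z":-0.03,"jaw":-1},{"ax":0,"ay":0,"az":0,"x":0,"y":0.9,"z":-0.03,"jaw":-1},{"ax":0,"ay":0,"az":-0.5,"x":0,"y":0.7,"z":0,"jaw":-1},{"ax":0,"ay":0,"az":-1,"x":0,"y":0.3,"z":0,"jaw":-1},{"ax":0,"ay":0,"az":-1,"x":0,"y":0.1,"z":0,"jaw":-1},{"ax":0,"ay":0,"az":-1,"x":0,"y":0,"z":0,"jaw":-1},{"ax":0,"ay":0,"az":-1,"x":0,"y":0,"z":0,"jaw":-1},{"ax":0,"ay":0,"az":-0.5,"x":0,"y":0,"z":0,"jaw":-1},{"ax":0,"ay":0,"az":0,"x":0,"y":0,"z":0,"jaw":-1},{"ax":0,"ay":0,"az":0,"x":0,"y":0,"z":0,"jaw":-1}]'
python3 -c '
from h import *
st();plan(rampgoal(.0237,.01));
d=get_image("scene");W=cloud(d);im=d["pixels"][60:220,220:440,::-1];cv2.imwrite("pics/r1.png",cv2.resize(im,None,fx=3.5,fy=3.5))'
```

```text
time_s: 6.6
eef_pos: [0.4952, 0.1863, 0.2129]
orientation: [-0.111, 1.586, -0.438]
ft_force: [0.5, -0.5, -3.7]
width: 0.0132
t 6.6 pos [0.495 0.186 0.213] yaw -12.0 X [-0.073 -0.334 -0.94 ] Y [ 0.195  0.919 -0.342] w 0.0132 F [ 0.5 -0.5 -3.7] j [-0.38  0.57 -0.26  1.64  0.39  1.24 -1.02]
same shift(cur axes) u: [ 2.07  0.53 -0.04] turn u: [ 0.01 -0.03  0.  ] final-axes shift: [ 2.07  0.53 -0.04]
flip shift(cur axes) u: [ 2.07  0.53 -0.04] turn u: [-44.99  -0.    -0.04] final-axes shift: [ 2.07 -0.53  0.04]
```

View pics/r1.png

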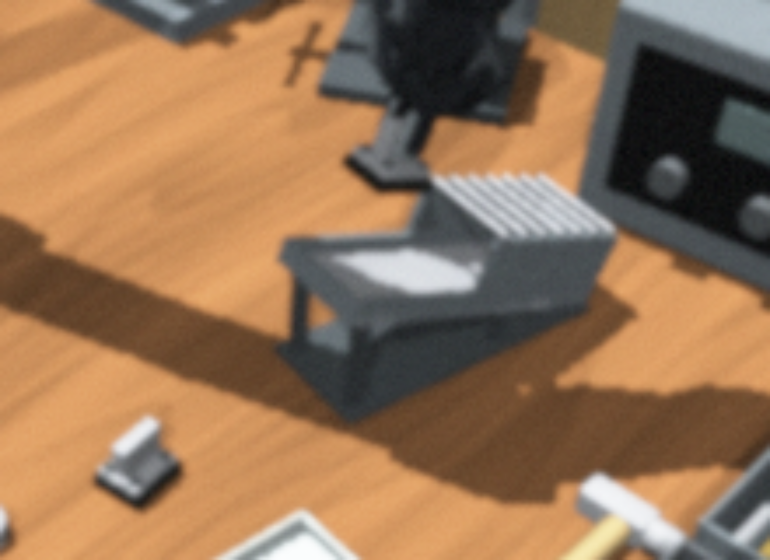

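The foot is held parallel to the slope, above the test area. Lowering to 10 mm above it.

```bash
python3 -m inch '[{"ax":0,"ay":0,"az":0,"x":0.4,"y":0.25,"z":-0.02,"jaw":-1},{"ax":0,"ay":0,"az":0,"x":0.5,"y":0.28,"z":-0.02,"jaw":-1},{"ax":0,"ay":0,"az":0,"x":0.5,"y":0,"z":0,"jaw":-1},{"ax":0,"ay":0,"az":0,"x":0.4,"y":0,"z":0,"jaw":-1},{"ax":0,"ay":0,"az":0,"x":0.27,"y":0,"z":0,"jaw":-1},{"ax":0,"ay":0,"az":0,"x":0,"y":0,"z":0,"jaw":-1},{"ax":0,"ay":0,"az":0,"x":0,"y":0,"z":0,"jaw":-1}]'
python3 -c '
from h import *
st();plan(rampgoal(.0237,.0));
d=get_image("side");im=d["pixels"][90:210,190:310,::-1];cv2.imwrite("pics/r2.png",cv2.resize(im,None,fx=4.5,fy=4.5))
d=get_image("wrist");cv2.imwrite("pics/r2w.png",d["pixels"][:,:,::-1])'
```

```text
time_s: 7.23
eef_pos: [0.4928, 0.1774, 0.1292]
orientation: [-0.108, 1.584, -0.44]
ft_force: [-0.4, 0.3, -3.5]
width: 0.013
t 7.23 pos [0.493 0.177 0.129] yaw -12.2 X [-0.072 -0.334 -0.94 ] Y [ 0.198  0.919 -0.342] w 0.013 F [-0.4  0.3 -3.5] j [-0.39  0.67 -0.24  1.74  0.45  1.06 -1.09]
same shift(cur axes) u: [ 0.27  0.04 -0.03] turn u: [-0.04 -0.01 -0.  ] final-axes shift: [ 0.27  0.04 -0.03]
flip shift(cur axes) u: [ 0.27  0.04 -0.03] turn u: [44.96 -0.    0.02] final-axes shift: [ 0.27 -0.04  0.03]
```

View pics/r2w.png

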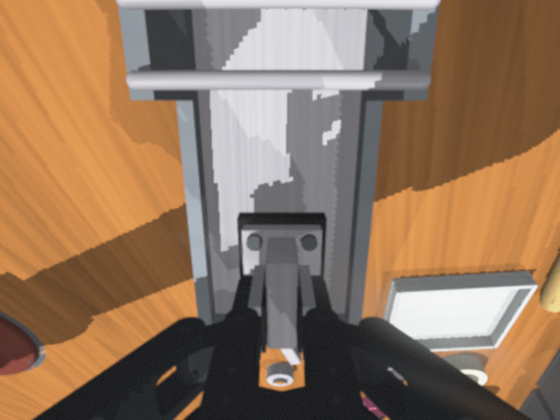

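View pics/r2.png

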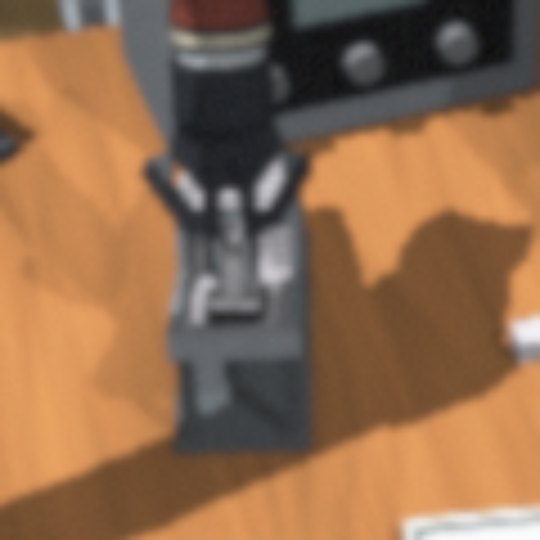

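In the wrist view the foot at (283,245) is centred between the rails (about 205 and 365), square to them and clear of the lip. Lowering gently.

```bash
python3 -m inch '[{"ax":0,"ay":0,"az":0,"x":0.08,"y":0,"z":0,"jaw":-1},{"ax":0,"ay":0,"az":0,"x":0.08,"y":0,"z":0,"jaw":-1},{"ax":0,"ay":0,"az":0,"x":0.06,"y":0,"z":0,"jaw":-1},{"ax":0,"ay":0,"az":0,"x":0,"y":0,"z":0,"jaw":-1}]'; for i in 1; do python3 -c '
from h import *
st()'; done
```

```text
time_s: 7.67
eef_pos: [0.4916, 0.1748, 0.1203]
orientation: [-0.11, 1.585, -0.439]
ft_force: [-0.2, 0.4, -3.5]
width: 0.0126
t 7.67 pos [0.492 0.175 0.12 ] yaw -12.1 X [-0.072 -0.335 -0.939] Y [ 0.197  0.919 -0.343] w 0.0126 F [-0.2  0.4 -3.5] j [-0.39  0.67 -0.23  1.76  0.45  1.03 -1.09]
```

```bash
python3 -m inch '[{"ax":0,"ay":0,"az":0,"x":0.04,"y":0,"z":0,"jaw":-1},{"ax":0,"ay":0,"az":0,"x":0,"y":0,"z":0,"jaw":-1}]';python3 -m inch '[{"ax":0,"ay":0,"az":0,"x":0.04,"y":0,"z":0,"jaw":-1},{"ax":0,"ay":0,"az":0,"x":0,"y":0,"z":0,"jaw":-1}]'
```

```text
time_s: 7.83
eef_pos: [0.4919, 0.1749, 0.1193]
orientation: [-0.11, 1.584, -0.438]
ft_force: [-0.3, 0.9, -2.2]
width: 0.0133
time_s: 8.0
eef_pos: [0.492, 0.1749, 0.1192]
orientation: [-0.109, 1.583, -0.438]
ft_force: [-1.8, 1.2, 6.3]
width: 0.013
```

Contact at about 10 N. Releasing and watching.

```bash
python3 -m inch '[{"ax":0,"ay":0,"az":0,"x":0,"y":0,"z":0,"jaw":0},{"ax":0,"ay":0,"az":0,"x":0,"y":0,"z":0,"jaw":0},{"ax":0,"ay":0,"az":0,"x":0,"y":0,"z":0,"jaw":0},{"ax":0,"ay":0,"az":0,"x":0,"y":0,"z":0,"jaw":0},{"ax":0,"ay":0,"az":0,"x":0,"y":0,"z":0,"jaw":0},{"ax":0,"ay":0,"az":0,"x":0,"y":0,"z":0,"jaw":0}]'
python3 -c '
from h import *
d=get_image("wrist");cv2.imwrite("pics/r3w.png",d["pixels"][:,:,::-1])'
python3 -m inch '[{"ax":0,"ay":0,"az":0,"x":0,"y":0,"z":0,"jaw":0},{"ax":0,"ay":0,"az":0,"x":0,"y":0,"z":0,"jaw":0},{"ax":0,"ay":0,"az":0,"x":0,"y":0,"z":0,"jaw":0},{"ax":0,"ay":0,"az":0,"x":0,"y":0,"z":0,"jaw":0},{"ax":0,"ay":0,"az":0,"x":0,"y":0,"z":0,"jaw":0},{"ax":0,"ay":0,"az":0,"x":0,"y":0,"z":0,"jaw":0},{"ax":0,"ay":0,"az":0,"x":0,"y":0,"z":0,"jaw":0},{"ax":0,"ay":0,"az":0,"x":0,"y":0,"z":0,"jaw":0}]'
python3 -c '
from h import *
d=get_image("wrist");a=cv2.imread("pics/r3w.png");b=d["pixels"][:,:,::-1];cv2.imwrite("pics/r4w.png",cv2.resize(np.hstack([a,b]),(800,300)))'
```

```text
time_s: 8.5
eef_pos: [0.4917, 0.174, 0.1175]
orientation: [-0.11, 1.584, -0.439]
ft_force: [0.3, 0.2, -0.0]
width: 0.0427
time_s: 9.22
eef_pos: [0.4917, 0.1741, 0.1177]
orientation: [-0.11, 1.584, -0.439]
ft_force: [-0.2, -0.2, -0.1]
width: 0.0428
```

View pics/r4w.png

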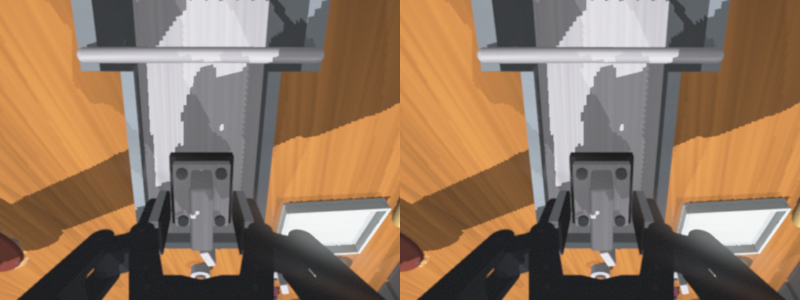

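The two frames, 0.7 s apart, show the foot in the same place at about (202,185) and (602,185) in the half-size pair. It holds, so this is the good foot. Regripping and carrying it to the tray.

```bash
python3 -m inch '[{"ax":0,"ay":0,"az":0,"x":0,"y":0,"z":0,"jaw":-1},{"ax":0,"ay":0,"az":0,"x":0,"y":0,"z":0,"jaw":-1},{"ax":0,"ay":0,"az":0,"x":0,"y":0,"z":0,"jaw":-1},{"ax":0,"ay":0,"az":0,"x":0,"y":0,"z":0,"jaw":-1},{"ax":0,"ay":0,"az":0,"x":0,"y":0,"z":0,"jaw":-1},{"ax":0,"ay":0,"az":0,"x":-0.2,"y":0,"z":0,"jaw":-1},{"ax":0,"ay":0,"az":0,"x":-0.6,"y":0,"z":0,"jaw":-1},{"ax":0,"ay":0,"az":0.5,"x":-0.8,"y":0,"z":0,"jaw":-1},{"ax":0,"ay":0,"az":1,"x":-0.8,"y":0,"z":0,"jaw":-1},{"ax":0,"ay":0,"az":1,"x":-0.4,"y":-0.2,"z":0,"jaw":-1},{"ax":0,"ay":0,"az":1,"x":0,"y":-0.5,"z":0,"jaw":-1},{"ax":0,"ay":0,"az":1,"x":0,"y":-0.8,"z":0.2,"jaw":-1},{"ax":0,"ay":0,"az":0.5,"x":0,"y":-0.9,"z":0.4,"jaw":-1},{"ax":0,"ay":0,"az":0,"x":0,"y":-0.9,"z":0.4,"jaw":-1},{"ax":0,"ay":0,"az":0,"x":0,"y":-0.9,"z":0.4,"jaw":-1}]'
python3 -c '
from h import *
st();plan(goal([.646,-.0737,.107],-12))'
```

```text
time_s: 10.52
eef_pos: [0.5177, 0.031, 0.2339]
orientation: [0.165, 1.566, -0.167]
ft_force: [1.3, 0.3, -3.5]
width: 0.013
t 10.52 pos [0.518 0.031 0.234] yaw -12.1 X [-0.002 -0.001 -1.   ] Y [ 0.21   0.978 -0.001] w 0.013 F [ 1.3  0.3 -3.5] j [ 0.15  0.43 -0.36  1.79  0.18  0.96 -0.5 ]
same shift(cur axes) u: [ 3.17 -1.88  3.69] turn u: [-0.03 -0.02  0.02] final-axes shift: [ 3.17 -1.89  3.68]
flip shift(cur axes) u: [ 3.17 -1.88  3.69] turn u: [44.97  0.02  0.03] final-axes shift: [ 3.17  1.89 -3.68]
```

```bash
python3 -m inch '[{"ax":0,"ay":0,"az":0,"x":0.1,"y":-0.4,"z":0.7,"jaw":-1},{"ax":0,"ay":0,"az":0,"x":0.4,"y":-0.4,"z":0.8,"jaw":-1},{"ax":0,"ay":0,"az":0,"x":0.5,"y":-0.4,"z":0.8,"jaw":-1},{"ax":0,"ay":0,"az":0,"x":0.7,"y":-0.2,"z":0.7,"jaw":-1},{"ax":0,"ay":0,"az":0,"x":0.7,"y":0,"z":0.4,"jaw":-1},{"ax":0,"ay":0,"az":0,"x":0.5,"y":0,"z":0,"jaw":-1},{"ax":0,"ay":0,"az":0,"x":0,"y":0,"z":0,"jaw":-1},{"ax":0,"ay":0,"az":0,"x":0,"y":0,"z":0,"jaw":-1}]'
python3 -c '
from h import *
st();plan(goal([.646,-.0737,.0325],-12))
d=get_image("wrist");cv2.imwrite("pics/t1w.png",d["pixels"][:,:,::-1])
d=get_image("side");im=d["pixels"][150:300,240:400,::-1];cv2.imwrite("pics/t1.png",cv2.resize(im,None,fx=4,fy=4))'
```

```text
time_s: 11.18
eef_pos: [0.6382, -0.0491, 0.1161]
orientation: [0.165, 1.57, -0.165]
ft_force: [-0.0, 1.2, -2.8]
width: 0.0128
t 11.18 pos [ 0.638 -0.049  0.116] yaw -12.0 X [-0.006  0.001 -1.   ] Y [ 0.209  0.978 -0.001] w 0.0128 F [-0.   1.2 -2.8] j [ 0.21  0.74 -0.3   1.57  0.26  0.88 -0.39]
same shift(cur axes) u: [ 2.09 -0.56  0.33] turn u: [-0.01 -0.08  0.01] final-axes shift: [ 2.09 -0.56  0.32]
flip shift(cur axes) u: [ 2.09 -0.56  0.33] turn u: [44.99  0.01  0.13] final-axes shift: [ 2.09  0.56 -0.32]
```

View pics/t1w.png

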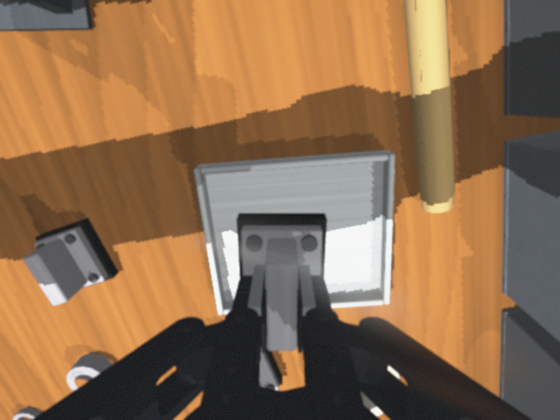

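View pics/t1.png

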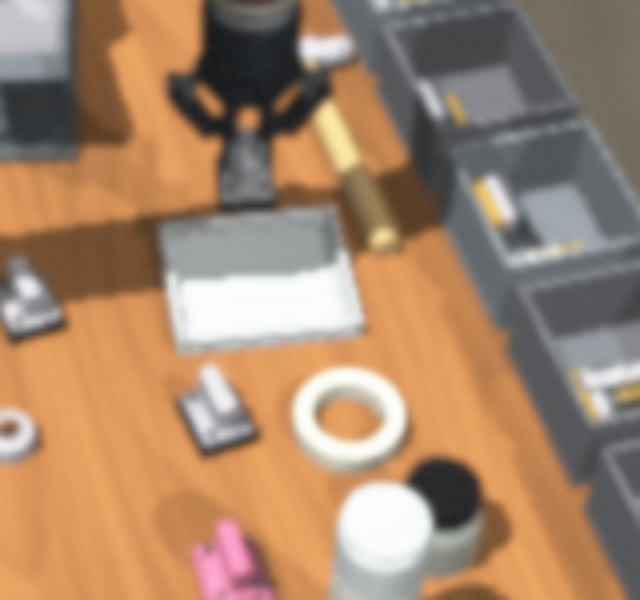

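The foot is over the tray (wrist view (283,250), tray 205–390). Shifting to the centre and lowering.

```bash
python3 -m inch '[{"ax":0,"ay":0,"az":0,"x":0.4,"y":-0.28,"z":0.16,"jaw":-1},{"ax":0,"ay":0,"az":0,"x":0.5,"y":-0.28,"z":0.16,"jaw":-1},{"ax":0,"ay":0,"az":0,"x":0.5,"y":0,"z":0,"jaw":-1},{"ax":0,"ay":0,"az":0,"x":0.4,"y":0,"z":0,"jaw":-1},{"ax":0,"ay":0,"az":0,"x":0.2,"y":0,"z":0,"jaw":-1},{"ax":0,"ay":0,"az":0,"x":0,"y":0,"z":0,"jaw":-1},{"ax":0,"ay":0,"az":0,"x":0,"y":0,"z":0,"jaw":-1}]'
python3 -m inch '[{"ax":0,"ay":0,"az":0,"x":0.05,"y":0,"z":0,"jaw":-1},{"ax":0,"ay":0,"az":0,"x":0,"y":0,"z":0,"jaw":-1}]'
```

```text
time_s: 11.87
eef_pos: [0.6488, -0.0735, 0.0393]
orientation: [0.165, 1.562, -0.165]
ft_force: [-0.2, -0.2, -3.4]
width: 0.0131
time_s: 12.03
eef_pos: [0.6491, -0.0739, 0.0373]
orientation: [0.165, 1.561, -0.165]
ft_force: [-0.4, 0.2, -4.1]
width: 0.0132
```

```bash
python3 -m inch '[{"ax":0,"ay":0,"az":0,"x":0.12,"y":0,"z":0,"jaw":-1},{"ax":0,"ay":0,"az":0,"x":0.04,"y":0,"z":0,"jaw":-1},{"ax":0,"ay":0,"az":0,"x":0,"y":0,"z":0,"jaw":-1}]'
python3 -m inch '[{"ax":0,"ay":0,"az":0,"x":0.05,"y":0,"z":0,"jaw":-1},{"ax":0,"ay":0,"az":0,"x":0,"y":0,"z":0,"jaw":-1}]'
```

```text
time_s: 12.28
eef_pos: [0.6475, -0.0741, 0.0289]
orientation: [0.165, 1.566, -0.166]
ft_force: [0.8, -0.2, -2.6]
width: 0.0131
time_s: 12.45
eef_pos: [0.6481, -0.0741, 0.0272]
orientation: [0.166, 1.564, -0.165]
ft_force: [0.0, -0.3, -3.1]
width: 0.0128
```

```bash
python3 -m inch '[{"ax":0,"ay":0,"az":0,"x":0.04,"y":0,"z":0,"jaw":-1},{"ax":0,"ay":0,"az":0,"x":0,"y":0,"z":0,"jaw":-1}]';python3 -m inch '[{"ax":0,"ay":0,"az":0,"x":0.04,"y":0,"z":0,"jaw":-1},{"ax":0,"ay":0,"az":0,"x":0,"y":0,"z":0,"jaw":-1}]'
```

```text
time_s: 12.62
eef_pos: [0.6482, -0.0741, 0.0271]
orientation: [0.165, 1.564, -0.166]
ft_force: [-2.2, 0.5, 4.6]
width: 0.013
time_s: 12.78
eef_pos: [0.6482, -0.0741, 0.027]
orientation: [0.165, 1.564, -0.166]
ft_force: [-5.0, -0.3, 11.6]
width: 0.0127
```

```bash
python3 -m inch '[{"ax":0,"ay":0,"az":0,"x":0,"y":0,"z":0,"jaw":0},{"ax":0,"ay":0,"az":0,"x":0,"y":0,"z":0,"jaw":0},{"ax":0,"ay":0,"az":0,"x":0,"y":0,"z":0,"jaw":0},{"ax":0,"ay":0,"az":0,"x":0,"y":0,"z":0,"jaw":0},{"ax":0,"ay":0,"az":0,"x":-0.3,"y":0,"z":0,"jaw":0},{"ax":0,"ay":0,"az":0,"x":-0.7,"y":0,"z":0,"jaw":0},{"ax":0,"ay":0,"az":0,"x":-0.9,"y":0,"z":0,"jaw":0},{"ax":-0.75,"ay":0,"az":0,"x":-0.5,"y":0,"z":-0.8,"jaw":1},{"ax":-1,"ay":0,"az":0,"x":0,"y":0,"z":-0.9,"jaw":1},{"ax":-1,"ay":0,"az":0,"x":0,"y":0,"z":-0.9,"jaw":1},{"ax":-1,"ay":0,"az":0,"x":0,"y":0,"z":-0.9,"jaw":1},{"ax":-1,"ay":0,"az":0,"x":0,"y":0,"z":-0.8,"jaw":1},{"ax":0,"ay":0,"az":0,"x":0,"y":0,"z":0,"jaw":1},{"ax":0,"ay":0,"az":0,"x":0,"y":0,"z":0,"jaw":1}]'
python3 -c '
from h import *
st();plan(goal([.4545,-.055,.021],7))
d,W,s=wristcloud();cv2.imwrite("pics/wA.png",d["pixels"][:,:,::-1])
m=np.isfinite(W[...,2])&(np.hypot(W[...,0]-.4545,W[...,1]+.055)<.035)&(W[...,2]>.040)&(W[...,2]<.056)
q=W[m];print(len(q),q.mean(0),cv2.minAreaRect((q[:,:2]*1000).astype(np.float32)))
d=get_image("side");W=cloud(d);im=d["pixels"][150:300,200:400,::-1];cv2.imwrite("pics/t2.png",cv2.resize(im,None,fx=4,fy=4))
m=np.isfinite(W[...,2])&(np.hypot(W[...,0]-.646,W[...,1]+.074)<.05)&(W[...,2]>.045)&(W[...,2]<.065)
q=W[m];print(len(q),q.mean(0),cv2.minAreaRect((q[:,:2]*1000).astype(np.float32)))
'
```

```text
time_s: 13.95
eef_pos: [0.4759, -0.0599, 0.121]
orientation: [-0.095, 1.569, 0.094]
ft_force: [0.6, -0.5, 0.8]
width: 0.085
t 13.95 pos [ 0.476 -0.06   0.121] yaw 6.9 X [-0.    -0.001 -1.   ] Y [-0.12   0.993 -0.001] w 0.085 F [ 0.6 -0.5  0.8] j [ 0.36  0.54 -0.4   2.02  0.35  0.64 -0.15]
same shift(cur axes) u: [ 2.5   0.19 -0.52] turn u: [-0.03 -0.01  0.01] final-axes shift: [ 2.5   0.19 -0.52]
flip shift(cur axes) u: [ 2.5   0.19 -0.52] turn u: [44.97  0.02  0.01] final-axes shift: [ 2.5  -0.19  0.52]
1218 [ 0.454 -0.05   0.049] ((453.6898193359375, -52.35926055908203), (14.201106071472168, 44.3209342956543), 6.510311126708984)
51 [ 0.647 -0.079  0.052] ((647.298583984375, -77.80316162109375), (43.1787223815918, 13.78744888305664), 78.3216552734375)
```

View pics/wA.png

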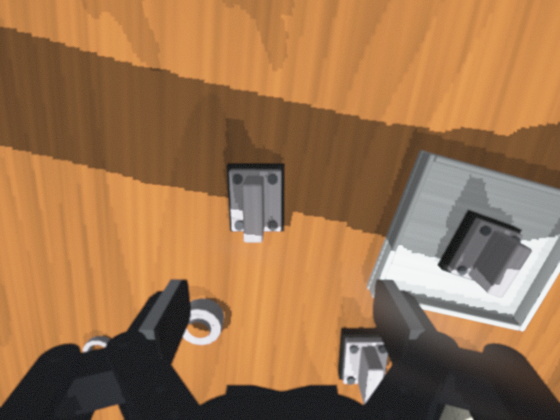

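View pics/t2.png

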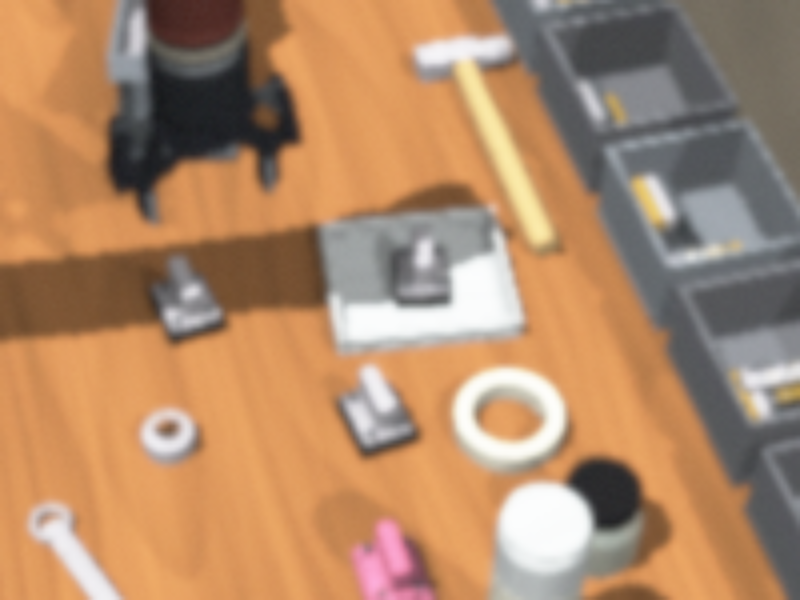

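The first foot stands upright in the tray (top at 52 mm, close to the centre). The next grey foot is at wrist (255,198), and the bush at (203,322) is clear of the fingers' path.

```bash
python3 -m inch '[{"ax":0,"ay":0,"az":0,"x":0.2,"y":0.12,"z":-0.26,"jaw":1},{"ax":0,"ay":0,"az":0,"x":0.4,"y":0.11,"z":-0.26,"jaw":1},{"ax":0,"ay":0,"az":0,"x":0.6,"y":0,"z":0,"jaw":1},{"ax":0,"ay":0,"az":0,"x":0.6,"y":0,"z":0,"jaw":1},{"ax":0,"ay":0,"az":0,"x":0.4,"y":0,"z":0,"jaw":1},{"ax":0,"ay":0,"az":0,"x":0.22,"y":0,"z":0,"jaw":1},{"ax":0,"ay":0,"az":0,"x":0,"y":0,"z":0,"jaw":1}]'
python3 -c '
from h import *
st();plan(goal([.4542,-.0535,.021],7))'
```

```text
time_s: 14.63
eef_pos: [0.4562, -0.0525, 0.0218]
orientation: [-0.095, 1.57, 0.095]
ft_force: [-0.3, -0.1, 0.8]
width: 0.0852
t 14.63 pos [ 0.456 -0.052  0.022] yaw 6.9 X [-0.002  0.    -1.   ] Y [-0.121  0.993  0.   ] w 0.0852 F [-0.3 -0.1  0.8] j [ 0.24  0.69 -0.25  2.15  0.48  0.35 -0.29]
same shift(cur axes) u: [ 0.02 -0.02 -0.05] turn u: [-0.01 -0.02 -0.01] final-axes shift: [ 0.02 -0.02 -0.05]
flip shift(cur axes) u: [ 0.02 -0.02 -0.05] turn u: [44.99 -0.01  0.04] final-axes shift: [0.02 0.02 0.05]
```

Grip, lift, turn, then move towards the ramp.

```bash
python3 -m inch '[{"ax":0,"ay":0,"az":0,"x":0,"y":0,"z":-0.05,"jaw":-1},{"ax":0,"ay":0,"az":0,"x":0,"y":0,"z":0,"jaw":-1},{"ax":0,"ay":0,"az":0,"x":0,"y":0,"z":0,"jaw":-1},{"ax":0,"ay":0,"az":0,"x":0,"y":0,"z":0,"jaw":-1},{"ax":0,"ay":0,"az":0,"x":0,"y":0,"z":0,"jaw":-1},{"ax":0,"ay":0,"az":0,"x":0,"y":0,"z":0,"jaw":-1},{"ax":0,"ay":0,"az":0,"x":0,"y":0,"z":0,"jaw":-1}]'
python3 -m inch '[{"ax":0,"ay":0,"az":0,"x":-0.3,"y":0,"z":0,"jaw":-1},{"ax":0,"ay":0,"az":0,"x":-0.8,"y":0,"z":0,"jaw":-1},{"ax":0,"ay":0,"az":0,"x":-1,"y":0,"z":0,"jaw":-1},{"ax":1,"ay":0,"az":0,"x":-1,"y":0,"z":0,"jaw":-1},{"ax":1,"ay":0,"az":0,"x":-1,"y":0,"z":0,"jaw":-1},{"ax":1,"ay":0,"az":0,"x":-0.7,"y":0,"z":0,"jaw":-1},{"ax":1,"ay":0,"az":0,"x":-0.2,"y":0,"z":0,"jaw":-1},{"ax":0.75,"ay":0,"az":0,"x":0,"y":0,"z":0,"jaw":-1},{"ax":0,"ay":0,"az":0,"x":0,"y":0,"z":0,"jaw":-1}]'
python3 -c '
from h import *
st();plan(goal(rampgoal(.023,.06)[:3,3],-12))'
```

```text
time_s: 15.22
eef_pos: [0.454, -0.0532, 0.024]
orientation: [-0.095, 1.567, 0.094]
ft_force: [0.1, 0.5, 5.2]
width: 0.013
time_s: 15.97
eef_pos: [0.4529, -0.0533, 0.2236]
orientation: [0.166, 1.564, -0.167]
ft_force: [-0.7, 0.0, -3.5]
width: 0.0129
t 15.97 pos [ 0.453 -0.053  0.224] yaw -12.1 X [-0.    -0.001 -1.   ] Y [ 0.21   0.978 -0.001] w 0.0129 F [-0.7  0.  -3.5] j [ 0.37  0.35 -0.41  1.96  0.18  0.87 -0.34]
same shift(cur axes) u: [ 1.23  6.29 -0.27] turn u: [-0.04 -0.    0.01] final-axes shift: [ 1.24  6.29 -0.25]
flip shift(cur axes) u: [ 1.23  6.29 -0.27] turn u: [44.96  0.01  0.  ] final-axes shift: [ 1.24 -6.29  0.25]
```

```bash
python3 -m inch '[{"ax":0,"ay":0,"az":0,"x":0,"y":0.5,"z":-0.05,"jaw":-1},{"ax":0,"ay":0,"az":0,"x":0,"y":0.9,"z":-0.05,"jaw":-1},{"ax":0,"ay":0,"az":0,"x":0,"y":0.9,"z":-0.05,"jaw":-1},{"ax":0,"ay":0,"az":0,"x":0,"y":0.9,"z":-0.05,"jaw":-1},{"ax":0,"ay":0,"az":0,"x":0,"y":0.9,"z":-0.05,"jaw":-1},{"ax":0,"ay":0,"az":0,"x":0,"y":0.9,"z":-0.02,"jaw":-1},{"ax":0,"ay":0,"az":-0.5,"x":0,"y":0.8,"z":0,"jaw":-1},{"ax":0,"ay":0,"az":-1,"x":0,"y":0.4,"z":0,"jaw":-1},{"ax":0,"ay":0,"az":-1,"x":0,"y":0,"z":0,"jaw":-1},{"ax":0,"ay":0,"az":-1,"x":0,"y":0,"z":0,"jaw":-1},{"ax":0,"ay":0,"az":-1,"x":0,"y":0,"z":0,"jaw":-1},{"ax":0,"ay":0,"az":-0.5,"x":0,"y":0,"z":0,"jaw":-1},{"ax":0,"ay":0,"az":0,"x":0,"y":0,"z":0,"jaw":-1}]'
python3 -c '
from h import *
st();plan(rampgoal(.024,.008))'
```

```text
time_s: 17.05
eef_pos: [0.4936, 0.1941, 0.2202]
orientation: [-0.115, 1.588, -0.434]
ft_force: [0.7, 0.8, -4.7]
width: 0.0126
t 17.05 pos [0.494 0.194 0.22 ] yaw -11.8 X [-0.074 -0.335 -0.939] Y [ 0.19   0.92  -0.343] w 0.0126 F [ 0.7  0.8 -4.7] j [-0.36  0.58 -0.32  1.62  0.41  1.28 -1.04]
same shift(cur axes) u: [2.34 0.43 0.05] turn u: [ 0.08 -0.05  0.01] final-axes shift: [2.35 0.43 0.04]
flip shift(cur axes) u: [2.34 0.43 0.05] turn u: [-44.92  -0.02  -0.07] final-axes shift: [ 2.35 -0.43 -0.04]
```

```bash
python3 -m inch '[{"ax":0,"ay":0,"az":0,"x":0.4,"y":0.21,"z":0.02,"jaw":-1},{"ax":0,"ay":0,"az":0,"x":0.5,"y":0.22,"z":0.02,"jaw":-1},{"ax":0,"ay":0,"az":0,"x":0.6,"y":0,"z":0,"jaw":-1},{"ax":0,"ay":0,"az":0,"x":0.5,"y":0,"z":0,"jaw":-1},{"ax":0,"ay":0,"az":0,"x":0.3,"y":0,"z":0,"jaw":-1},{"ax":0,"ay":0,"az":0,"x":0,"y":0,"z":0,"jaw":-1},{"ax":0,"ay":0,"az":0,"x":0.07,"y":0,"z":0,"jaw":-1},{"ax":0,"ay":0,"az":0,"x":0.07,"y":0,"z":0,"jaw":-1},{"ax":0,"ay":0,"az":0,"x":0,"y":0,"z":0,"jaw":-1}]'
python3 -c '
from h import *
st();plan(rampgoal(.024,.0))'
```

```text
time_s: 17.8
eef_pos: [0.4932, 0.1747, 0.1255]
orientation: [-0.109, 1.583, -0.438]
ft_force: [-0.1, -0.3, -3.8]
width: 0.0128
t 17.8 pos [0.493 0.175 0.125] yaw -12.1 X [-0.071 -0.333 -0.94 ] Y [ 0.197  0.919 -0.341] w 0.0128 F [-0.1 -0.3 -3.8] j [-0.35  0.67 -0.29  1.75  0.48  1.06 -1.12]
same shift(cur axes) u: [ 0.16  0.06 -0.06] turn u: [-0.02  0.   -0.02] final-axes shift: [ 0.16  0.06 -0.06]
flip shift(cur axes) u: [ 0.16  0.06 -0.06] turn u: [44.98 -0.03 -0.  ] final-axes shift: [ 0.16 -0.06  0.06]
```

```bash
python3 -m inch '[{"ax":0,"ay":0,"az":0,"x":0.06,"y":0,"z":0,"jaw":-1},{"ax":0,"ay":0,"az":0,"x":0.04,"y":0,"z":0,"jaw":-1},{"ax":0,"ay":0,"az":0,"x":0,"y":0,"z":0,"jaw":-1}]';python3 -m inch '[{"ax":0,"ay":0,"az":0,"x":0.04,"y":0,"z":0,"jaw":-1},{"ax":0,"ay":0,"az":0,"x":0,"y":0,"z":0,"jaw":-1}]'
```

```text
time_s: 18.05
eef_pos: [0.4926, 0.1731, 0.1215]
orientation: [-0.11, 1.584, -0.439]
ft_force: [0.1, 0.2, -3.8]
width: 0.0127
time_s: 18.22
eef_pos: [0.4928, 0.1731, 0.1203]
orientation: [-0.109, 1.583, -0.438]
ft_force: [-0.1, 1.6, -2.1]
width: 0.0129
```

```bash
python3 -m inch '[{"ax":0,"ay":0,"az":0,"x":0.03,"y":0,"z":0,"jaw":-1},{"ax":0,"ay":0,"az":0,"x":0,"y":0,"z":0,"jaw":-1}]';python3 -m inch '[{"ax":0,"ay":0,"az":0,"x":0,"y":0,"z":0,"jaw":0},{"ax":0,"ay":0,"az":0,"x":0,"y":0,"z":0,"jaw":0},{"ax":0,"ay":0,"az":0,"x":0,"y":0,"z":0,"jaw":0},{"ax":0,"ay":0,"az":0,"x":0,"y":0,"z":0,"jaw":0},{"ax":0,"ay":0,"az":0,"x":0,"y":0,"z":0,"jaw":0},{"ax":0,"ay":0,"az":0,"x":0,"y":0,"z":0,"jaw":0}]'
python3 -c '
from h import *
d=get_image("wrist");cv2.imwrite("pics/r5w.png",d["pixels"][:,:,::-1])'
python3 -m inch '[{"ax":0,"ay":0,"az":0,"x":0,"y":0,"z":0,"jaw":0},{"ax":0,"ay":0,"az":0,"x":0,"y":0,"z":0,"jaw":0},{"ax":0,"ay":0,"az":0,"x":0,"y":0,"z":0,"jaw":0},{"ax":0,"ay":0,"az":0,"x":0,"y":0,"z":0,"jaw":0},{"ax":0,"ay":0,"az":0,"x":0,"y":0,"z":0,"jaw":0},{"ax":0,"ay":0,"az":0,"x":0,"y":0,"z":0,"jaw":0}]'
python3 -c '
from h import *
d=get_image("wrist");a=cv2.imread("pics/r5w.png");b=d["pixels"][:,:,::-1];cv2.imwrite("pics/r6w.png",cv2.resize(np.hstack([a,b]),(800,300)))'
```

```text
time_s: 18.38
eef_pos: [0.4929, 0.1731, 0.1202]
orientation: [-0.109, 1.582, -0.438]
ft_force: [-0.5, 0.5, 3.6]
width: 0.0128
time_s: 18.88
eef_pos: [0.4924, 0.1721, 0.1187]
orientation: [-0.11, 1.584, -0.439]
ft_force: [0.5, -0.7, 0.5]
width: 0.0428
time_s: 19.43
eef_pos: [0.4924, 0.1722, 0.1188]
orientation: [-0.11, 1.584, -0.439]
ft_force: [0.1, -0.6, -0.0]
width: 0.0428
```

View pics/r6w.png

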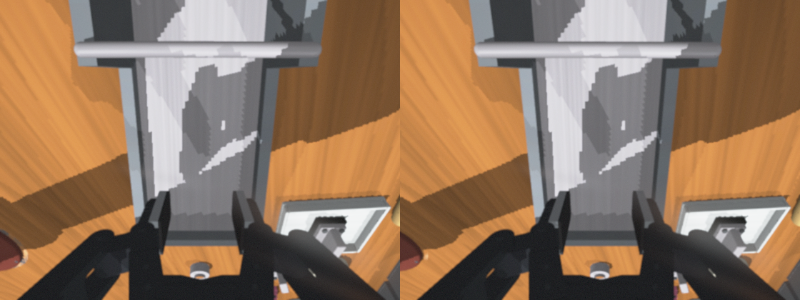

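Both frames show an empty test area, so this foot slid away. Lifting off, checking the chute, and going for the third foot.

```bash
python3 -m inch '[{"ax":0,"ay":0,"az":0,"x":-0.5,"y":0,"z":0,"jaw":0.3},{"ax":0,"ay":0,"az":0,"x":-0.9,"y":0,"z":0,"jaw":1},{"ax":0,"ay":0,"az":0.5,"x":-0.9,"y":0,"z":0,"jaw":1},{"ax":0,"ay":0,"az":1,"x":-0.4,"y":-0.2,"z":0,"jaw":1},{"ax":0,"ay":0,"az":1,"x":0,"y":-0.5,"z":0,"jaw":1},{"ax":0,"ay":0,"az":1,"x":0,"y":-0.8,"z":0.1,"jaw":1},{"ax":0,"ay":0,"az":1,"x":0,"y":-0.9,"z":0.3,"jaw":1},{"ax":0,"ay":0,"az":0.5,"x":0,"y":-0.9,"z":0.4,"jaw":1},{"ax":0,"ay":0,"az":0,"x":0,"y":-0.9,"z":0.4,"jaw":1},{"ax":0,"ay":0,"az":0,"x":0,"y":-0.9,"z":0.4,"jaw":1},{"ax":-0.1,"ay":0,"az":0,"x":0,"y":-0.9,"z":0.4,"jaw":1},{"ax":-1,"ay":0,"az":0,"x":0,"y":-0.9,"z":0.4,"jaw":1},{"ax":-1,"ay":0,"az":0,"x":0,"y":-0.9,"z":0.4,"jaw":1},{"ax":-1,"ay":0,"az":0,"x":0,"y":-0.8,"z":0.4,"jaw":1},{"ax":-1,"ay":0,"az":0,"x":0,"y":-0.4,"z":0.2,"jaw":1},{"ax":-1,"ay":0,"az":0,"x":0,"y":0,"z":0,"jaw":1},{"ax":0,"ay":0,"az":0,"x":0,"y":0,"z":0,"jaw":1}]'
python3 -c '
from h import *
st();plan(goal([.574,-.203,.12],8.5))
d=get_image("scene");W=cloud(d);im=d["pixels"][80:200,280:420,::-1];cv2.imwrite("pics/ch1.png",cv2.resize(im,None,fx=5,fy=5,interpolation=cv2.INTER_CUBIC))
'
```

```text
time_s: 20.9
eef_pos: [0.5695, -0.1693, 0.2376]
orientation: [-0.112, 1.569, 0.112]
ft_force: [-0.1, 0.9, -0.7]
width: 0.0856
t 20.9 pos [ 0.57  -0.169  0.238] yaw 8.2 X [-0.001  0.    -1.   ] Y [-0.142  0.99   0.   ] w 0.0856 F [-0.1  0.9 -0.7] j [ 0.54  0.56 -0.47  1.57  0.27  1.08  0.14]
same shift(cur axes) u: [ 2.94 -0.85 -0.01] turn u: [-0.08 -0.01 -0.01] final-axes shift: [ 2.94 -0.85 -0.01]
flip shift(cur axes) u: [ 2.94 -0.85 -0.01] turn u: [44.92 -0.01  0.02] final-axes shift: [2.94 0.85 0.01]
```

View pics/ch1.png

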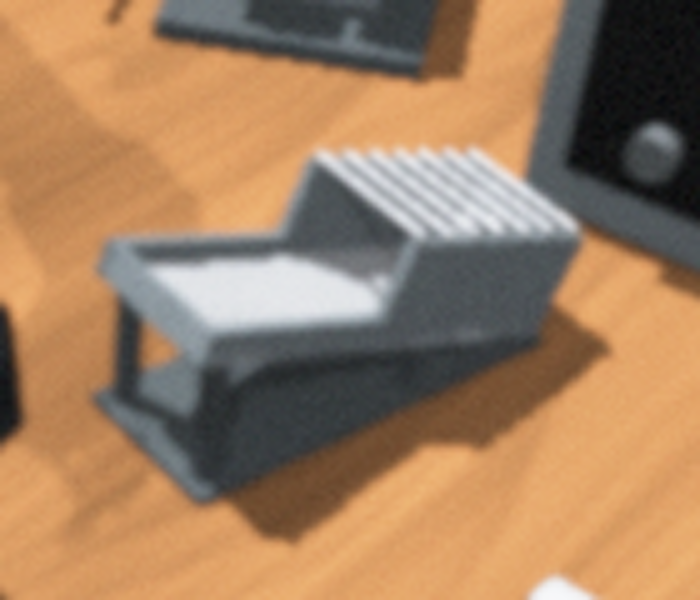

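The test area is clear and the foot is inside the chute, with a light patch showing between the bars near the stop at (465,215). On to the third foot.

```bash
python3 -m inch '[{"ax":0,"ay":0,"az":0,"x":0.5,"y":-0.4,"z":0,"jaw":1},{"ax":0,"ay":0,"az":0,"x":0.9,"y":-0.45,"z":0,"jaw":1},{"ax":0,"ay":0,"az":0,"x":0.9,"y":0,"z":0,"jaw":1},{"ax":0,"ay":0,"az":0,"x":0.6,"y":0,"z":0,"jaw":1},{"ax":0,"ay":0,"az":0,"x":0,"y":0,"z":0,"jaw":1},{"ax":0,"ay":0,"az":0,"x":0,"y":0,"z":0,"jaw":1}]'
python3 -c '
from h import *
d,W,s=wristcloud();cv2.imwrite("pics/wC.png",d["pixels"][:,:,::-1])
m=np.isfinite(W[...,2])&(np.hypot(W[...,0]-.574,W[...,1]+.203)<.035)&(W[...,2]>.040)&(W[...,2]<.056)
q=W[m];print(len(q),q.mean(0),cv2.minAreaRect((q[:,:2]*1000).astype(np.float32)))
st();plan(goal([.574,-.2025,.022],8.5))'
```

```text
time_s: 21.45
eef_pos: [0.5742, -0.1992, 0.1219]
orientation: [-0.114, 1.57, 0.116]
ft_force: [-0.1, -0.2, 0.1]
width: 0.0856
1134 [ 0.574 -0.199  0.049] ((573.986572265625, -200.9492950439453), (14.01551628112793, 43.840301513671875), 6.844472885131836)
t 21.5 pos [ 0.576 -0.199  0.124] yaw 8.4 X [ 0.002  0.    -1.   ] Y [-0.146  0.989  0.   ] w 0.0857 F [ 0.9 -0.3  0.9] j [ 0.55  0.7  -0.42  1.66  0.35  0.85  0.13]
same shift(cur axes) u: [ 2.54 -0.07 -0.06] turn u: [-0.03  0.03 -0.  ] final-axes shift: [ 2.54 -0.07 -0.05]
flip shift(cur axes) u: [ 2.54 -0.07 -0.06] turn u: [44.97 -0.   -0.04] final-axes shift: [2.54 0.07 0.05]
```

View pics/wC.png

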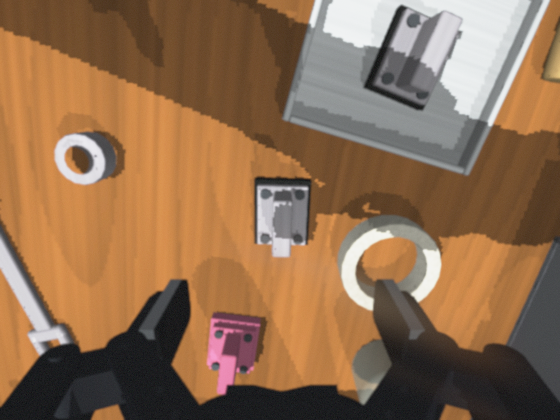

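The foot is at wrist (283,215). The tape's left edge at (340,262) comes close to a fully open finger, so I'll close partly before going down.

```bash
python3 -m inch '[{"ax":0,"ay":0,"az":0,"x":0,"y":-0.05,"z":-0.03,"jaw":0.1},{"ax":0,"ay":0,"az":0,"x":0.1,"y":0,"z":0,"jaw":0.1},{"ax":0,"ay":0,"az":0,"x":0.3,"y":0,"z":0,"jaw":0.1},{"ax":0,"ay":0,"az":0,"x":0.4,"y":0,"z":0,"jaw":0.1},{"ax":0,"ay":0,"az":0,"x":0.5,"y":0,"z":0,"jaw":0.1},{"ax":0,"ay":0,"az":0,"x":0.5,"y":0,"z":0,"jaw":0.1},{"ax":0,"ay":0,"az":0,"x":0.4,"y":0,"z":0,"jaw":0.1},{"ax":0,"ay":0,"az":0,"x":0.28,"y":0,"z":0,"jaw":0.1},{"ax":0,"ay":0,"az":0,"x":0,"y":0,"z":0,"jaw":0.1},{"ax":0,"ay":0,"az":0,"x":0,"y":0,"z":0,"jaw":0.1}]'
python3 -c '
from h import *
st();plan(goal([.574,-.2020,.022],8))'
```

```text
time_s: 22.33
eef_pos: [0.5738, -0.2028, 0.0229]
orientation: [-0.114, 1.568, 0.114]
ft_force: [-0.2, -0.1, 0.2]
width: 0.0469
t 22.33 pos [ 0.574 -0.203  0.023] yaw 8.3 X [-0.  0. -1.] Y [-0.145  0.989  0.   ] w 0.0469 F [-0.2 -0.1  0.2] j [ 0.51  0.83 -0.35  1.72  0.43  0.66  0.07]
same shift(cur axes) u: [0.02 0.02 0.01] turn u: [ 0.08 -0.01 -0.01] final-axes shift: [0.02 0.02 0.01]
flip shift(cur axes) u: [0.02 0.02 0.01] turn u: [-44.92   0.01  -0.01] final-axes shift: [ 0.02 -0.02 -0.01]
```

```bash
python3 -m inch '[{"ax":0,"ay":0,"az":0,"x":0,"y":0,"z":0,"jaw":-1},{"ax":0,"ay":0,"az":0,"x":0,"y":0,"z":0,"jaw":-1},{"ax":0,"ay":0,"az":0,"x":0,"y":0,"z":0,"jaw":-1},{"ax":0,"ay":0,"az":0,"x":0,"y":0,"z":0,"jaw":-1},{"ax":0,"ay":0,"az":0,"x":0,"y":0,"z":0,"jaw":-1},{"ax":0,"ay":0,"az":0,"x":0,"y":0,"z":0,"jaw":-1}]'
python3 -m inch '[{"ax":0,"ay":0,"az":0,"x":-0.3,"y":0,"z":0,"jaw":-1},{"ax":0,"ay":0,"az":0,"x":-0.8,"y":0,"z":0,"jaw":-1},{"ax":0,"ay":0,"az":0,"x":-1,"y":0,"z":0,"jaw":-1},{"ax":1,"ay":0,"az":0,"x":-1,"y":0,"z":0,"jaw":-1},{"ax":1,"ay":0,"az":0,"x":-1,"y":0,"z":0,"jaw":-1},{"ax":1,"ay":0,"az":0,"x":-0.8,"y":0,"z":0,"jaw":-1},{"ax":1,"ay":0,"az":0,"x":-0.2,"y":0,"z":0,"jaw":-1},{"ax":1,"ay":0,"az":0,"x":0,"y":0,"z":0,"jaw":-1},{"ax":0.05,"ay":0,"az":0,"x":0,"y":0,"z":0,"jaw":-1},{"ax":0,"ay":0,"az":0,"x":0,"y":0,"z":0,"jaw":-1}]'
python3 -c '
from h import *
st();plan(goal(rampgoal(.023,.06)[:3,3],-12))'
```

```text
time_s: 22.83
eef_pos: [0.5749, -0.2032, 0.0245]
orientation: [-0.115, 1.565, 0.113]
ft_force: [-0.3, -0.5, 6.0]
width: 0.0133
time_s: 23.67
eef_pos: [0.5723, -0.2027, 0.2261]
orientation: [0.162, 1.568, -0.161]
ft_force: [-0.3, -0.3, -5.9]
width: 0.0131
t 23.67 pos [ 0.572 -0.203  0.226] yaw -11.8 X [-0.003  0.001 -1.   ] Y [ 0.204  0.979 -0.   ] w 0.0131 F [-0.3 -0.3 -5.9] j [ 0.52  0.58 -0.36  1.55  0.22  1.06 -0.1 ]
same shift(cur axes) u: [ 1.31  9.34 -3.91] turn u: [ 0.06 -0.05  0.  ] final-axes shift: [ 1.3   9.33 -3.95]
flip shift(cur axes) u: [ 1.31  9.34 -3.91] turn u: [-44.94  -0.    -0.08] final-axes shift: [ 1.3  -9.33  3.95]
```

```bash
python3 -m inch '[{"ax":0,"ay":0,"az":0,"x":0,"y":0.5,"z":-0.2,"jaw":-1},{"ax":0,"ay":0,"az":0,"x":0,"y":0.85,"z":-0.4,"jaw":-1},{"ax":0,"ay":0,"az":0,"x":0,"y":0.85,"z":-0.4,"jaw":-1},{"ax":0,"ay":0,"az":0,"x":0,"y":0.85,"z":-0.4,"jaw":-1},{"ax":0,"ay":0,"az":0,"x":0,"y":0.85,"z":-0.4,"jaw":-1},{"ax":0,"ay":0,"az":0,"x":0,"y":0.85,"z":-0.4,"jaw":-1},{"ax":0,"ay":0,"az":0,"x":0,"y":0.85,"z":-0.4,"jaw":-1},{"ax":0,"ay":0,"az":0,"x":0,"y":0.85,"z":-0.4,"jaw":-1},{"ax":0,"ay":0,"az":0,"x":0,"y":0.85,"z":-0.4,"jaw":-1},{"ax":0.05,"ay":0,"az":0,"x":0,"y":0.85,"z":-0.4,"jaw":-1},{"ax":0,"ay":0,"az":-0.5,"x":0,"y":0.8,"z":-0.1,"jaw":-1},{"ax":0,"ay":0,"az":-1,"x":0,"y":0.4,"z":0,"jaw":-1},{"ax":0,"ay":0,"az":-1,"x":0,"y":0,"z":0,"jaw":-1},{"ax":0,"ay":0,"az":-1,"x":0,"y":0,"z":0,"jaw":-1},{"ax":0,"ay":0,"az":-1,"x":0,"y":0,"z":0,"jaw":-1},{"ax":0,"ay":0,"az":-0.5,"x":0,"y":0,"z":0,"jaw":-1},{"ax":0,"ay":0,"az":0,"x":0,"y":0,"z":0,"jaw":-1}]'
python3 -c '
from h import *
st();plan(rampgoal(.0245,.008))'
```

```text
time_s: 25.08
eef_pos: [0.4972, 0.1978, 0.2244]
orientation: [-0.114, 1.588, -0.434]
ft_force: [0.4, 0.3, -5.3]
width: 0.0126
t 25.08 pos [0.497 0.198 0.224] yaw -11.8 X [-0.074 -0.334 -0.94 ] Y [ 0.19   0.92  -0.342] w 0.0126 F [ 0.4  0.3 -5.3] j [-0.37  0.58 -0.31  1.6   0.41  1.29 -1.03]
same shift(cur axes) u: [ 2.47  0.36 -0.02] turn u: [ 0.08 -0.04  0.  ] final-axes shift: [ 2.47  0.36 -0.03]
flip shift(cur axes) u: [ 2.47  0.36 -0.02] turn u: [-44.92  -0.    -0.06] final-axes shift: [ 2.47 -0.36  0.03]
```

```bash
python3 -m inch '[{"ax":0,"ay":0,"az":0,"x":0.4,"y":0.18,"z":-0.02,"jaw":-1},{"ax":0,"ay":0,"az":0,"x":0.6,"y":0.18,"z":0,"jaw":-1},{"ax":0,"ay":0,"az":0,"x":0.6,"y":0,"z":0,"jaw":-1},{"ax":0,"ay":0,"az":0,"x":0.5,"y":0,"z":0,"jaw":-1},{"ax":0,"ay":0,"az":0,"x":0.3,"y":0,"z":0,"jaw":-1},{"ax":0,"ay":0,"az":0,"x":0.07,"y":0,"z":0,"jaw":-1},{"ax":0,"ay":0,"az":0,"x":0.06,"y":0,"z":0,"jaw":-1},{"ax":0,"ay":0,"az":0,"x":0.06,"y":0,"z":0,"jaw":-1},{"ax":0,"ay":0,"az":0,"x":0,"y":0,"z":0,"jaw":-1}]'
python3 -c '
from h import *
st();plan(rampgoal(.0245,.0))'
```

```text
time_s: 25.83
eef_pos: [0.4934, 0.1742, 0.1247]
orientation: [-0.108, 1.583, -0.437]
ft_force: [0.2, 0.1, -4.3]
width: 0.0129
t 25.83 pos [0.493 0.174 0.125] yaw -12.1 X [-0.071 -0.333 -0.94 ] Y [ 0.197  0.919 -0.341] w 0.0129 F [ 0.2  0.1 -4.3] j [-0.36  0.67 -0.28  1.75  0.47  1.05 -1.11]
same shift(cur axes) u: [ 0.12  0.07 -0.06] turn u: [-0.02  0.   -0.02] final-axes shift: [ 0.12  0.07 -0.06]
flip shift(cur axes) u: [ 0.12  0.07 -0.06] turn u: [44.98 -0.04 -0.01] final-axes shift: [ 0.12 -0.07  0.06]
```

```bash
python3 -m inch '[{"ax":0,"ay":0,"az":0,"x":0.05,"y":0,"z":0,"jaw":-1},{"ax":0,"ay":0,"az":0,"x":0.04,"y":0,"z":0,"jaw":-1},{"ax":0,"ay":0,"az":0,"x":0,"y":0,"z":0,"jaw":-1}]';python3 -m inch '[{"ax":0,"ay":0,"az":0,"x":0.03,"y":0,"z":0,"jaw":-1},{"ax":0,"ay":0,"az":0,"x":0,"y":0,"z":0,"jaw":-1}]'
```

```text
time_s: 26.08
eef_pos: [0.4927, 0.1727, 0.1211]
orientation: [-0.11, 1.584, -0.438]
ft_force: [-0.7, -0.5, -4.5]
width: 0.0128
time_s: 26.25
eef_pos: [0.493, 0.173, 0.1207]
orientation: [-0.109, 1.583, -0.438]
ft_force: [-1.5, 0.9, 1.0]
width: 0.0129
```

Contact. Releasing the third foot and watching.

```bash
python3 -m inch '[{"ax":0,"ay":0,"az":0,"x":0,"y":0,"z":0,"jaw":0},{"ax":0,"ay":0,"az":0,"x":0,"y":0,"z":0,"jaw":0},{"ax":0,"ay":0,"az":0,"x":0,"y":0,"z":0,"jaw":0},{"ax":0,"ay":0,"az":0,"x":0,"y":0,"z":0,"jaw":0},{"ax":0,"ay":0,"az":0,"x":0,"y":0,"z":0,"jaw":0},{"ax":0,"ay":0,"az":0,"x":0,"y":0,"z":0,"jaw":0}]'
python3 -c '
from h import *
d=get_image("wrist");cv2.imwrite("pics/r7w.png",d["pixels"][:,:,::-1])'
python3 -m inch '[{"ax":0,"ay":0,"az":0,"x":0,"y":0,"z":0,"jaw":0},{"ax":0,"ay":0,"az":0,"x":0,"y":0,"z":0,"jaw":0},{"ax":0,"ay":0,"az":0,"x":0,"y":0,"z":0,"jaw":0},{"ax":0,"ay":0,"az":0,"x":0,"y":0,"z":0,"jaw":0},{"ax":0,"ay":0,"az":0,"x":0,"y":0,"z":0,"jaw":0},{"ax":0,"ay":0,"az":0,"x":0,"y":0,"z":0,"jaw":0}]'
python3 -c '
from h import *
d=get_image("wrist");a=cv2.imread("pics/r7w.png");b=d["pixels"][:,:,::-1];cv2.imwrite("pics/r8w.png",cv2.resize(np.hstack([a,b]),(800,300)))'
```

```text
time_s: 26.75
eef_pos: [0.4927, 0.1722, 0.1198]
orientation: [-0.11, 1.584, -0.439]
ft_force: [-0.2, 0.7, -1.0]
width: 0.0428
time_s: 27.3
eef_pos: [0.4926, 0.1723, 0.1198]
orientation: [-0.11, 1.584, -0.439]
ft_force: [-0.5, -0.1, -0.7]
width: 0.0428
```

View pics/r8w.png

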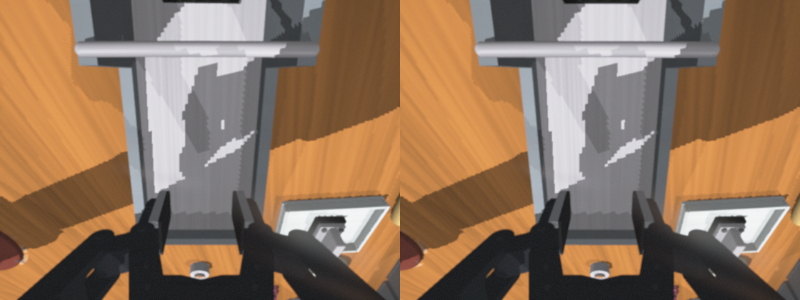

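This one slid too. Its rear edge shows at the top, at (200,2), below the first bar. Lifting clear and checking the chute and tray.

```bash
python3 -m inch '[{"ax":0,"ay":0,"az":0,"x":-0.5,"y":0,"z":0,"jaw":0},{"ax":0,"ay":0,"az":0,"x":-0.9,"y":0,"z":0,"jaw":0},{"ax":0,"ay":0,"az":0,"x":-0.9,"y":0,"z":0,"jaw":0},{"ax":0,"ay":0,"az":0,"x":-0.9,"y":0.3,"z":0,"jaw":0},{"ax":0,"ay":0,"az":0,"x":-0.5,"y":0.4,"z":0,"jaw":0},{"ax":0,"ay":0,"az":0,"x":0,"y":0,"z":0,"jaw":0},{"ax":0,"ay":0,"az":0,"x":0,"y":0,"z":0,"jaw":0}]'
cat > fin.py <<'E'
from h import *
d,W,s=wristcloud();cv2.imwrite("pics/f1w.png",d["pixels"][:,:,::-1]);st()
V=W-RO;a=V@np.array([dh3[1],-dh3[0],0]);dd=V@dh3;n=V@NN
m=np.isfinite(n)&(abs(a)<.042)&(dd>.055)&(dd<.205)
for lo,hi in((.014,.022),(.042,.052)):
    mm=m&(n>lo)&(n<hi);print("n",lo,hi,mm.sum(),"a",np.percentile(a[mm],[1,50,99]) if mm.any() else 0)
    print(np.histogram(dd[mm],bins=np.arange(.05,.215,.01)))
for nme in("side","scene"):
    d=get_image(nme);W=cloud(d);cv2.imwrite(f"pics/f_{nme}.png",d["pixels"][:,:,::-1])
    V=W-np.array([.646,-.0737,0]);t=np.radians(-8);x=V[...,0]*np.cos(t)+V[...,1]*np.sin(t);y=-V[...,0]*np.sin(t)+V[...,1]*np.cos(t)
    m=np.isfinite(x)&(abs(x)<.06)&(abs(y)<.05)&(W[...,2]>.045)&(W[...,2]<.062)
    print(nme,"tray foot top",m.sum(),x[m].mean(),y[m].mean(),W[...,2][m].mean(),W[...,2][m].std())
E
python3 fin.py
```

```text
time_s: 27.93
eef_pos: [0.5086, 0.2491, 0.2498]
orientation: [-0.11, 1.583, -0.435]
ft_force: [-0.0, -0.4, -0.2]
width: 0.0427
t 27.98 pos [0.508 0.247 0.249] yaw -12.1 X [-0.072 -0.335 -0.939] Y [ 0.196  0.919 -0.343] w 0.0426 F [ 0.2 -0.4 -0.2] j [-0.44  0.61 -0.31  1.46  0.39  1.4  -1.06]
n 0.014 0.022 1876 a [-0.042 -0.001  0.023]
(array([  1,   0,   9,  16,   4, 148, 309, 161, 446, 261, 166, 355,   0,
         0,   0,   0]), array([0.05, 0.06, 0.07, 0.08, 0.09, 0.1 , 0.11, 0.12, 0.13, 0.14, 0.15,
       0.16, 0.17, 0.18, 0.19, 0.2 , 0.21]))
n 0.042 0.052 1037 a [-0.042  0.     0.042]
(array([  0,   0,   1,  13,  25,  12,  27, 200, 227, 334, 136,  62,   0,
         0,   0,   0]), array([0.05, 0.06, 0.07, 0.08, 0.09, 0.1 , 0.11, 0.12, 0.13, 0.14, 0.15,
       0.16, 0.17, 0.18, 0.19, 0.2 , 0.21]))
side tray foot top 51 0.001322075646796095 -0.004138982830899097 0.051658684013871976 0.00310675128805674
scene tray foot top 106 0.004240729390335889 -0.001463779047097273 0.05160796633392004 0.0024254609693548433
```

View pics/f1w.png

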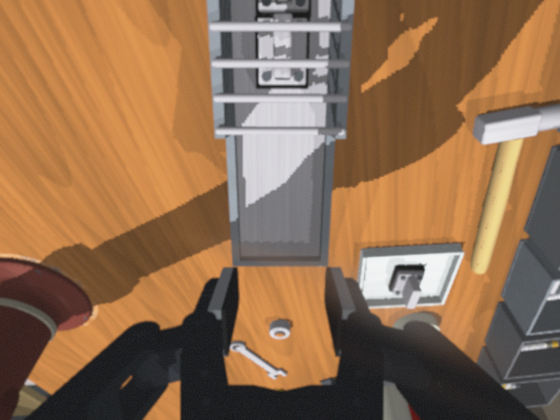

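View pics/f_side.png

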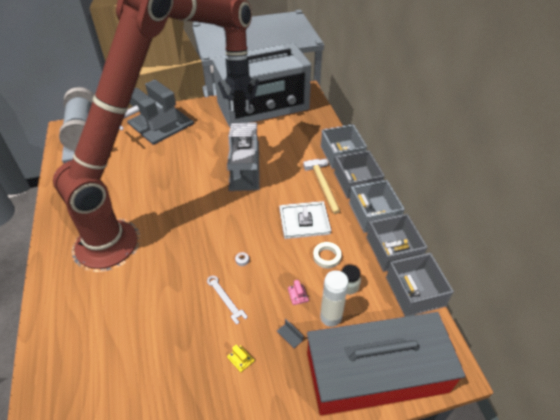

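View pics/f_scene.png

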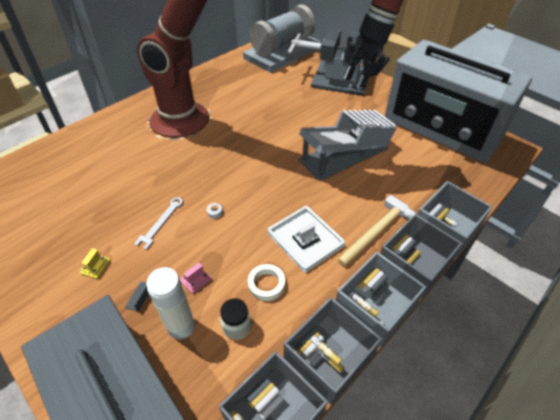

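In the wrist view both rejects sit under the bars, one behind the other: the rear one at (283,60), the front one at (283,8). The rear foot's plate starts about 103 mm downhill, so its centre is around 130 mm, past the required 95. The tray foot is upright near the tray centre, the bystanders are where they were, and the arm touches nothing.

```bash
python3 -c '
from rig import *
print(job_done())'
```

```text
the job is handed in; nothing more can be done
None
```

I tested all three feet on the ramp and handed the job in at about 28 s of the 72 s allowed; it reported no verdict. One foot held and is in the tray, and the other two slid into the reject chute.

- **Good foot:** the one that started near (0.435, -0.341) stayed put, let go, for about 0.7–1 s. It now stands let go near the middle of the tray. The two cameras put it within about 5 mm of the centre, with its tab top at 52 mm against the 53 mm expected.
- **Slippery feet:** the ones that started near (0.454, -0.054) and (0.574, -0.202) both slid as soon as they were released. They lie one behind the other under the bars. I put the rear one's centre about 130 mm downhill, against the required 95 mm. I only saw the front one partly, at the edge of the wrist picture.
- **Everything else:** the bystanders and the pink and yellow look-alikes look unmoved in the final pictures. I judged this by eye against the first pictures and did not measure it. The gripper was clear of everything, with the force reading near zero.

No check failed. The views disagreed by up to about 5 mm, which did not affect any placement.

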